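Set out the first-off turned parts for measuring

ROBOT

A 7-joint arm with a two-finger parallel gripper is mounted at the origin on the work surface. World frame = base frame: x ahead of the robot, y to its left, z up, the work surface at z = 0. Lengths are in m, angles in degrees, forces in N, time in s.
With the tool pointing down it reaches from about 0.4 to 0.85 m from the base axis. Payload 4.4 kg.
Tool frame: the origin (TCP) lies where the fingers leave the gripper's body, on its centre line; the fingertips stand 97 mm ahead of it and the grasp point (between the pads) lies robot.hold_point_z ahead of it (robot.hold_point_z is the distance from the TCP to the grasp point, in m); z points along the fingers, y is the line along which they close (so a half turn about z gives the same grasp; the last joint's range is limited). The gripper opens to 94 mm and grips with 3 to 60 N. Pads are 16 mm wide; open, the fingers measure 119 mm over their backs; the gripper's body (75 mm by 177 mm) begins 78 mm behind the grasp point.
Start: joints at [-69.603, 36.005, 2.206, 86.941, -1.547, 57.084, -1.146], TCP at [0.266, 0.593, 0.303] pointing down, gripper open.
Joint ranges: [-175.42, 175.42], [-21.48, 121.26], [-71.46, 75.88], [10.55, 141.38], [-63.04, 243.04], [13.31, 113.54], [-168.57, 168.57]. Speed limits (degrees/s): [147.25, 147.25, 180, 180, 180, 180, 180].

INTERFACE

Orientations are given as a 3x3 rotation matrix whose columns are the frame's x, y, z axes.
In Python, from station import telemetry, imaging, order, robot gives the robot as it stands.
- The arm moves only by the shell command python3 -m jog 'ROWS' [FORCE]. ROWS is JSON, a list of rows, each a list of 3 entries, a list of its own where there are three numbers: the turn, a rotation vector about the world's x, y, z scaled (see below), then the shift along the world's x, y, z scaled (see below), then the opening, from 0 (shut) to 1 (fully open). In form: [[[ax, ay, az], [x, y, z], fingers], ...]. A call has exactly 10 rows; each row is the pose to reach, as a shift and turn from the pose commanded when the call began; what a row does not reach only later rows make up. The controller multiplies each number of a shift by 0.1 m and each number of a turn by 60 degrees. A row lasts 1/12 s, in which the tool goes at most 41.7 mm and 7.16 degrees, less where a joint would pass 70% of its speed; a pose out of reach is approached as far as the arm can. A call with a number of a shift or a turn outside -1 to 1 is refused whole. A call with a gripper value outside its range is refused whole. The fingers move at their own pace and stop on an object; FORCE is the grip in N (left out, the last holds). Time passes only in rows, so rows that repeat a pose let the fingers close, or fill a call up. It gives the time, the measured TCP pose, the force, the opening and the grip force at its end, in the units of the state.
- telemetry.get_obs(): the state, without advancing time (a new reading comes with each control period).
- imaging.snapshot(name): name is "scene" or "top" or "wrist"; returns (picture, depth): 480x640x3 uint8, red, green, blue; 480x640 float32, m along the optical axis (not along the pixel's ray), 0 where there is no reading.
- imaging.camera_info(name): a dict with "intrinsics" (3x3 intrinsics, pixels), "T" (4x4, takes a point from camera to world coordinates). Camera axes: x right, y down, z forward; pixel columns grow to the right and rows downward; lengths in m; the calibration is good to about 2 mm. A picture is of the moment at which its call begins: read the wrist's pose just before it. camera_info takes no time and is no camera call; for the wrist camera it gives the pose at the moment of the call.
- order.job_done(): hands the job in; it is judged then, once.
The state is a dict: "t": time; "joints": joint angles; "qd": joint speeds; "effort": joint torques, N m; "tool_pos": TCP position; "tcp_rot": TCP orientation; "ft_force": force on the tool from outside, world axes, zero at the start; "wrist_torque": the same for the moment, N m; "gripper_width": finger opening in m; "grasp_force": force on a finger pad.
Only numpy, scipy, OpenCV 4.12 (cv2) and the standard library are available. Lean on these libraries where they do the work, as an engineer would, in place of code of your own. Each camera call takes 0.05 s, during which the arm holds its last target. There are 200 camera calls.

TASK

Set out the four loose turned steel parts at their measuring places: stand the flanged bushing, flange down, in the middle of the black granite rest and lay the spacer ring flat and centred on top of it; stand the hollow sleeve midway between the two stops of the stop plate; and stand the solid pin on the bench behind the V-block (at the end of it away from the robot), in line with its groove and with about 30 mm clear between them. Leave everything upright and let go, and do not disturb the caliper, the dial stand or the oil bottle.

Things in the scene. Friction and masses are not known exactly. Their poses are not given: they have to be found in the camera images.
- rest: Matt black granite rest, fixed to the bench: a plain square block 80 x 80 mm, 30 mm high. Origin: centre of its underside, on the bench; z up. The bushing goes in the middle of its top face, which is at height 30 mm.
- vblock: Bright steel V-block, fixed: 70 mm long along its x, 60 mm wide (y), 45 mm high, a V groove 38 mm wide and about 20 mm deep running along x over its top. Origin: centre of its underside; its +x end is the one away from the robot (turned up to 15 degrees). The pin goes on the bench behind that end, on the groove's line: 30 mm clear puts its axis 80 mm from the origin along +x.
- stops: Stop plate, fixed: aluminium plate 70 mm (x) by 132 mm (y), 6 mm thick, with an upright steel stop (50 mm along x, 16 mm thick, top 30 mm above the bench) near each end, centred at y = +58 and -58 mm: 100 mm clear between them. Origin: centre of the underside; turned up to 15 degrees. The sleeve stands on the plate at its centre (surface at height 6 mm).
- bushing: Flanged bushing of turned steel, loose, about 490 g, standing flange down: flange 60 mm in diameter, 12 mm thick at the bottom, then a hub 40 mm in diameter up to 50 mm above the underside; through bore of 21 mm. Origin: centre of its underside; z up along the axis. The only such bushing outside the blue trays. Grip it by the hub.
- spacer: Spacer ring of turned steel, loose, about 260 g, lying flat: 56 mm outside and 28 mm inside diameter, 18 mm thick, the flattest of the loose parts. Its hole is smaller than the bushing's hub, so it lies on the hub's top face, 50 mm above the bushing's underside. Origin: centre of its underside; z along the axis.
- sleeve: Hollow sleeve of turned steel, loose, about 440 g, standing upright: a plain tube 40 mm outside and 24 mm inside diameter, 70 mm tall, the tallest of the loose parts. Origin: centre of its underside; z up along the axis.
- pin: Solid steel pin, loose, about 300 g, standing upright: a full round 30 mm in diameter, 55 mm tall, top edge chamfered, no bore. Origin: centre of its underside; z up along the axis.
- caliper: Bystander: digital caliper lying flat near the right of the robot, beam 150 mm long, black display body, 12 mm high. Origin: underside of the beam's middle part. Leave it alone.
- dial: Bystander: dial gauge stand, black base 60 x 100 mm, post 145 mm tall with a round dial; stands beyond the work. Origin: centre of the base's underside. Leave it alone.
- oil: Bystander: white plastic oil bottle with a black cap, 48 mm in diameter, 110 mm tall, at the far right. Origin: centre of its underside. Leave it alone.
Mind the look-alikes: they are no part of the job. Leave any red or yellow look-alike of the bushing alone.

How it is judged:
By the outcome, as a careful person would: the job done as asked, in the order asked, and still so for the second after the job is handed in, with the robot touching nothing.
It also fails if it takes over 120 s, if anything falls off the work surface, if the arm or the gripper's body presses on something with over 40 N, if the wrist force passes 120 N, or if a joint passes its speed limit or range.

## Working session

There is one attempt and no reset: what is moved stays moved. The work goes in short steps, Python scripts to look and compute and a shell command to move; the robot and the scene stay as the last step left them, time stands still between calls to the robot, and variables do not carry over. Pictures are saved under pics/ and viewed, at most 17 in all, crops included, and the job is handed in when it is done.

```bash
mkdir -p pics; ls
python3 - <<'E'
from station import telemetry, imaging, order, robot
import cv2,numpy as np
o=telemetry.get_obs(); print(o, robot.hold_point_z)
for n in ("scene","top"):
    p,d=imaging.snapshot(n); c=imaging.camera_info(n); print(n,c)
    cv2.imwrite(f"pics/{n}0.png",p[:,:,::-1]); np.savez(f"{n}0.npz",p=p,d=d,K=c["intrinsics"],T=c["T"])
E
```

```text
pics
{'t': 0.0, 'joints': array([-69.60298731,  36.05873637,   2.2043221 ,  86.99267259,
        -1.54732448,  57.08240151,  -1.1451816 ]), 'qd': array([ 0.00020867, -0.01901091, -0.05163639, -0.09587569,  0.03172822,
        0.04815369, -0.02293369]), 'effort': array([ 5.02447381e-05, -5.49727678e+01,  1.14367839e+00, -1.86631751e+01,
       -5.21422515e-02,  2.37542822e-02,  1.48663667e-04]), 'tool_pos': array([0.26590788, 0.5926237 , 0.30177511]), 'tcp_rot': array([[-9.12349844e-01,  4.09410864e-01, -7.11154011e-04],
       [ 4.09411481e-01,  9.12348314e-01, -1.67159505e-03],
       [-3.55490102e-05, -1.81623410e-03, -9.99998350e-01]]), 'ft_force': array([-0.25676398,  0.13241761,  0.21332208]), 'wrist_torque': array([ 0.00226861, -0.02563044,  0.00344569]), 'grasp_force': 0.0, 'gripper_width': 0.09394409965445892} 0.0784
scene {'intrinsics': array([[593.84694227,   0.        , 324.61545805],
       [  0.        , 593.84694227, 229.67299824],
       [  0.        ,   0.        ,   1.        ]]), 'T': array([[ 0.00640506,  0.71920854, -0.69476475,  1.41043106],
       [ 0.99976051,  0.00993348,  0.01949979, -0.04666019],
       [ 0.02092584, -0.69472326, -0.71897267,  0.96326289],
       [ 0.        ,  0.        ,  0.        ,  1.        ]])}
top {'intrinsics': array([[510.96167077,   0.        , 309.33875613],
       [  0.        , 510.96167077, 242.29478311],
       [  0.        ,   0.        ,   1.        ]]), 'T': array([[-0.01154696, -0.9897029 ,  0.14267036,  0.35538154],
       [-0.99984297,  0.00950965, -0.0149535 , -0.02393012],
       [ 0.01344278, -0.14282063, -0.98965729,  1.3597538 ],
       [ 0.        ,  0.        ,  0.        ,  1.        ]])}
```

View pics/top0.png

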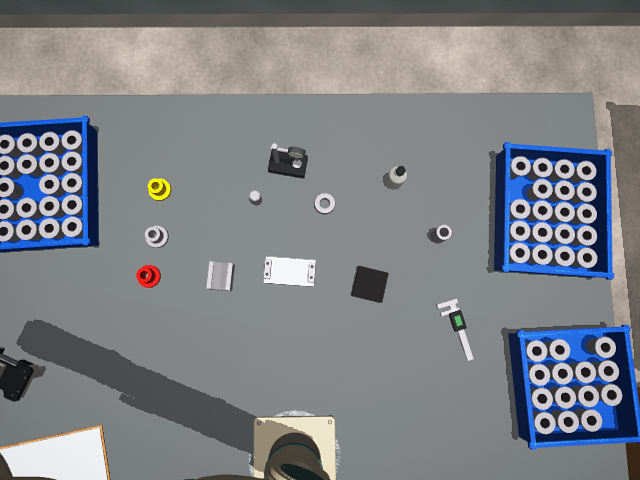

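View pics/scene0.png

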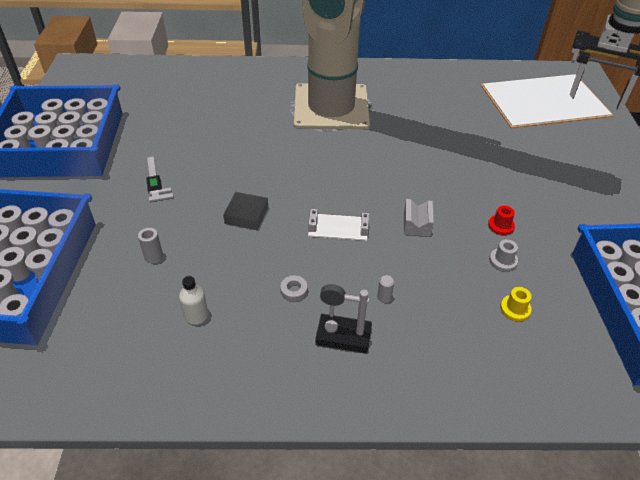

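The top view shows a grey bushing at (156,236), red at (148,276), yellow at (159,188), pin (255,197), spacer (324,203) and sleeve (441,233). The fixed places are the rest (370,284), stop plate (290,271) and V-block (220,276).

Bushing candidates outside the trays: yellow (159,188), grey (156,236), red (148,276). The grey one fits, because it is plain turned steel and the coloured ones are excluded. I'll confirm it in a crop.

```bash
cat > h.py <<'E'
import numpy as np,cv2
def cloud(d,K,T):
    v,u=np.mgrid[:d.shape[0],:d.shape[1]]
    P=np.stack([(u-K[0,2])/K[0,0]*d,(v-K[1,2])/K[1,1]*d,d],-1)
    W=P@T[:3,:3].T+T[:3,3]; W[d<=0]=np.nan
    return W
def ray(K,T,uv,z):
    r=T[:3,:3]@np.array([(uv[0]-K[0,2])/K[0,0],(uv[1]-K[1,2])/K[1,1],1]); c=T[:3,3]
    return c+r*(z-c[2])/r[2]
def tri(K1,T1,a,K2,T2,b):
    A=[];B=[]
    for K,T,p in((K1,T1,a),(K2,T2,b)):
        r=T[:3,:3]@np.array([(p[0]-K[0,2])/K[0,0],(p[1]-K[1,2])/K[1,1],1]); r/=np.linalg.norm(r)
        M=np.eye(3)-np.outer(r,r); A.append(M);B.append(M@T[:3,3])
    x=np.linalg.solve(A[0]+A[1],B[0]+B[1]); return x
E
python3 - <<'E'
from h import *
T=np.load("top0.npz");S=np.load("scene0.npz")
b={"bushing":((156,236),(505,254)),"spacer":((324,203),(293,288)),"sleeve":((441,233),(150,246)),"pin":((255,197),(386,289)),
"rest":((370,284),(246,210)),"stops":((290,271),(339,225)),"vblock":((220,276),(419,217))}
for n,cs in b.items():
  for D,(cu,cv),nm in((T,cs[0],"top"),(S,cs[1],"scene")):
    W=cloud(D["d"],D["K"],D["T"]); h=36
    W=W[max(0,cv-h):cv+h,max(0,cu-h):cu+h].copy()
    ground=np.nanmedian(W[...,2]); Z=W[...,2]
    m=(Z>ground+.004).astype(np.uint8); k,l,st,ce=cv2.connectedComponentsWithStats(m)
    i=l[min(h,cv)-1:min(h,cv)+2,h-1:h+2].ravel(); 
    j=1+np.argmin(np.hypot(*(ce[1:]-[h,min(h,cv)]).T)) if k>1 else 0
    q=W[l==j]; zt=np.percentile(q[:,2],97); t=q[q[:,2]>zt-.004]
    xy=t[:,:2].astype(np.float32)*1000; c,r=cv2.minEnclosingCircle(xy); R=cv2.minAreaRect(xy)
    Ra=cv2.minAreaRect(q[:,:2].astype(np.float32)*1000)
    print(n,nm,"g%.1f zt%.1f"%(ground*1e3,zt*1e3),len(q),"circ",np.round(c,1),round(r,1),"rect",np.round(R[0],1),np.round(R[1],1),round(R[2],1),"all",np.round(Ra[0],1),np.round(Ra[1],1),round(Ra[2],1))
p=T["p"][150:310,100:480,::-1]; cv2.imwrite("pics/crop0.png",cv2.resize(p[:,:],None,fx=2.1,fy=2.1,interpolation=cv2.INTER_CUBIC))
E
```

```text
bushing top g0.3 zt53.8 400 circ [569.2 361.7] 19.6 rect [570.  360.2] [38.2 34.9] 19.6 all [568.2 357.4] [52.7 57.8] 62.5
bushing scene g1.3 zt52.5 676 circ [571.7 364.5] 22.1 rect [569.7 362.8] [38.1 40.3] 39.8 all [574.5 360.5] [58.6 53. ] 58.9
spacer top g0.7 zt23.3 284 circ [654.8 -86. ] 27.3 rect [654.6 -84. ] [51.2 51.8] 67.6 all [654.9 -87.1] [58.2 56.6] 76.7
spacer scene g0.8 zt21.4 504 circ [655.5 -85.6] 28.1 rect [655.  -86.1] [54.9 52.6] 0.9 all [654.4 -85.5] [58.2 55.3] 9.0
sleeve top g0.7 zt74.3 284 circ [ 564.6 -388.1] 19.7 rect [ 565.  -388.5] [36.7 36.1] 32.8 all [ 569.  -386.9] [48.4 39.6] 13.2
sleeve scene g0.8 zt72.2 629 circ [ 564.8 -387.5] 22.3 rect [ 565.4 -388.2] [41.8 38.2] 38.8 all [ 538.6 -398.6] [103.1  39.4] 21.9
pin top g0.6 zt59.1 146 circ [667.4  97.5] 14.0 rect [667.5  98. ] [26.4 24. ] 56.6 all [669.9 102.2] [38.3 29.8] 61.8
pin scene g0.8 zt57.3 356 circ [669.9  99. ] 14.8 rect [669.6  99. ] [26.8 25.8] 57.0 all [670.6  98.5] [30.  29.3] 12.1
rest top g1.2 zt35.1 983 circ [ 435.9 -201.9] 52.9 rect [ 435.9 -200.8] [79.7 78.8] 75.9 all [ 437.1 -203.5] [87.5 85.3] 78.4
rest scene g1.5 zt33.7 1194 circ [ 437.4 -201.4] 54.7 rect [ 438.4 -200.7] [80.3 83.6] 74.7 all [ 434.7 -205.6] [93.5 87.1] 76.4
stops top g1.5 zt34.3 883 circ [475.7   9.9] 68.3 rect [473.8   9.2] [130.4  49.2] 85.3 all [473.3  11.4] [136.1  71.1] 84.8
stops scene g1.6 zt33.0 1081 circ [472.2   9.5] 68.1 rect [473.7   9.9] [131.3  52.7] 86.3 all [474.9   9.6] [132.1  75. ] 85.5
vblock top g0.6 zt48.5 707 circ [461.  189.2] 45.8 rect [460.9 188.4] [60.7 69.9] 84.1 all [462.3 193.4] [71.1 75.6] 84.8
vblock scene g1.2 zt47.8 912 circ [461.  189.8] 46.3 rect [461.7 189.5] [59.4 73.3] 84.2 all [461.3 188.8] [61.3 76.8] 84.5
```

View pics/crop0.png

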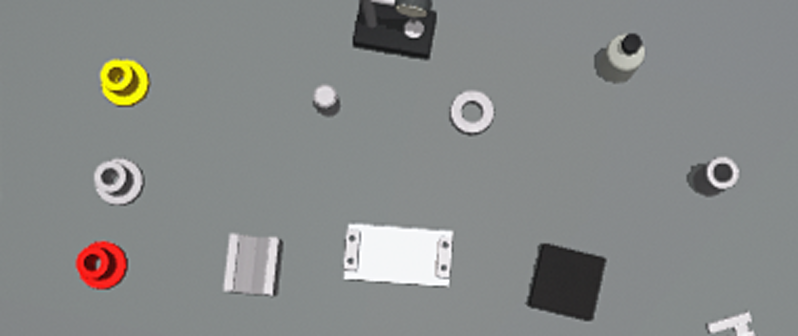

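The crop confirms it: the grey steel bushing stands at about (118,181) in the crop, with yellow above it and red below. Heights from both views match the text: 52, 21, 72 and 57 mm for the parts, and 33, 32 and 48 mm for the fixtures. I'm moving above the bushing.

```bash
python3 -m jog '[[[0,0,0],[0.05,-0.04,0],1],[[0,0,0],[0.1,-0.08,0],1],[[0,0,0],[0.2,-0.15,0],1],[[0,0,0],[0.3,-0.23,0],1],[[0,0,0],[0.4,-0.3,0],1],[[0,0,0],[0.5,-0.38,0],1],[[0,0,0],[0.6,-0.46,0],1],[[0,0,0],[0.7,-0.53,0],1],[[0,0,0],[0.8,-0.61,0],1],[[0,0,0],[0.9,-0.68,0],1]]' 
python3 -m jog '[[[0,0,0],[0.1,-0.08,0],1],[[0,0,0],[0.2,-0.15,0],1],[[0,0,0],[0.3,-0.23,0],1],[[0,0,0],[0.4,-0.3,0],1],[[0,0,0],[0.5,-0.38,0],1],[[0,0,0],[0.6,-0.46,0],1],[[0,0,0],[0.7,-0.53,0],1],[[0,0,0],[0.8,-0.61,0],1],[[0,0,0],[0.9,-0.68,0],1],[[0,0,0],[1,-0.76,0],1]]'
python3 -m jog '[[[0,0,0],[0.1,-0.08,0],1],[[0,0,0],[0.2,-0.15,0],1],[[0,0,0],[0.3,-0.23,0],1],[[0,0,0],[0.4,-0.3,0],1],[[0,0,0],[0.5,-0.38,0],1],[[0,0,0],[0.6,-0.46,0],1],[[0,0,0],[0.6,-0.46,0],1],[[0,0,0],[0.6,-0.46,0],1],[[0,0,0],[0.6,-0.46,0],1],[[0,0,0],[0.6,-0.46,0],1]]'
python3 - <<'E'
from station import telemetry, imaging
import cv2,numpy as np
o=telemetry.get_obs(); print(o["t"],o["tool_pos"],o["joints"])
c=imaging.camera_info("wrist"); p,d=imaging.snapshot("wrist"); print(c)
cv2.imwrite("pics/w1.png",p[:,:,::-1]); np.savez("w1.npz",p=p,d=d,K=c["intrinsics"],T=c["T"])
E
```

```text
t: 0.93
tool_pos: [0.3573, 0.524, 0.3027]
tcp_rot: [[-0.912, 0.41, 0.0], [0.41, 0.912, -0.0], [-0.0, -0.0, -1.0]]
ft_force: [-0.7, -0.4, -0.1]
gripper_width: 0.0939
grasp_force: 0.0
t: 1.77
tool_pos: [0.457, 0.4485, 0.3027]
tcp_rot: [[-0.912, 0.409, -0.0], [0.409, 0.912, 0.0], [0.0, 0.0, -1.0]]
ft_force: [0.6, 0.6, 0.4]
gripper_width: 0.0938
grasp_force: 0.0
t: 2.6
tool_pos: [0.5152, 0.404, 0.3027]
tcp_rot: [[-0.913, 0.408, -0.001], [0.408, 0.913, 0.001], [0.001, 0.0, -1.0]]
ft_force: [0.6, 0.7, 0.6]
gripper_width: 0.0939
grasp_force: 0.0
2.6 [0.51520688 0.40397607 0.30265465] [-41.71259912  36.41410586   2.02796796  86.10566211  -1.49500702
  57.5165542   26.64265953]
{'intrinsics': array([[387.82056216,   0.        , 319.14579554],
       [  0.        , 387.82056216, 238.23794039],
       [  0.        ,   0.        ,   1.        ]]), 'T': array([[ 0.40775906,  0.87610592,  0.25723719,  0.44014072],
       [ 0.91308815, -0.39173759, -0.11318874,  0.43939351],
       [ 0.00160416,  0.28103396, -0.95969648,  0.3838577 ],
       [ 0.        ,  0.        ,  0.        ,  1.        ]])}
```

View pics/w1.png

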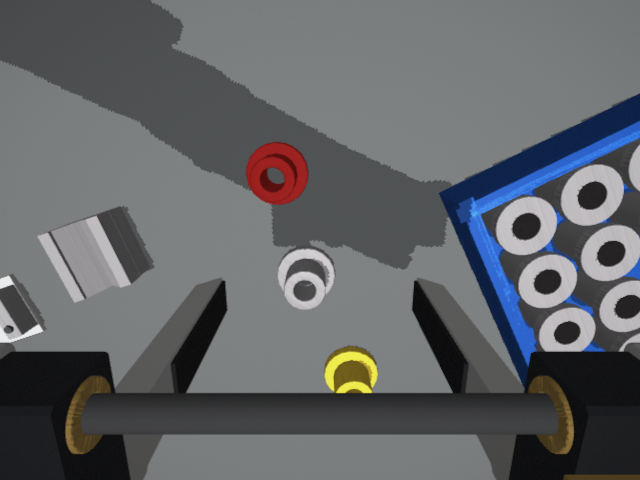

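The wrist view shows the grey bushing at (305,280), with red at (277,173), yellow at (351,370), the V-block at (95,250), and the tray to the right. I'll measure the bushing and V-block here from the depth cloud and outlines.

```bash
cat >> h.py <<'E'
def measure(f,xy,R,zlo,zhi,kind="circ"):
    """points with height zlo..zhi within R of xy -> robust outline fit on the xy plane"""
    D=np.load(f) if isinstance(f,str) else f
    W=cloud(D["d"],D["K"],D["T"]); 
    m=(np.hypot(W[...,0]-xy[0],W[...,1]-xy[1])<R)&(W[...,2]>zlo)&(W[...,2]<zhi)
    k,l,st,ce=cv2.connectedComponentsWithStats(cv2.morphologyEx(m.astype(np.uint8),cv2.MORPH_CLOSE,np.ones((3,3))))
    if k<2: return None
    j=1+np.argmax(st[1:,4]); z=np.median(W[...,2][m&(l==j)])
    cs,_=cv2.findContours((l==j).astype(np.uint8),cv2.RETR_EXTERNAL,cv2.CHAIN_APPROX_NONE)
    c=max(cs,key=len)[:,0]
    X=np.array([ray(D["K"],D["T"],p,z)[:2] for p in c])*1e3
    e=cv2.fitEllipse(X.astype(np.float32)) if kind=="circ" else cv2.minAreaRect(X.astype(np.float32))
    return [np.round(v,1) for v in (z*1e3,e[0],e[1],e[2])]
E
python3 - <<'E'
from h import *
for f in("w1.npz","top0.npz","scene0.npz"):
  print(f,"hub",measure(f,(.57,.362),.035,.044,.058))
  print("vb",measure(f,(.461,.189),.06,.038,.053,"r"))
for f in("top0.npz","scene0.npz"):
  print(f,"spacer",measure(f,(.655,-.086),.04,.012,.028),"sleeve",measure(f,(.565,-.388),.04,.062,.08),"pin",measure(f,(.668,.098),.04,.048,.065))
  print("rest",measure(f,(.436,-.201),.07,.022,.04,"r"),"stops",measure(f,(.474,.0095),.09,.022,.04,"r"))
  print("dial",measure(f,(.76,.0),.09,.02,.2,"r"))
E
```

```text
w1.npz hub [np.float64(48.7), array([570.3, 367.1]), array([38.7, 40. ]), np.float64(60.7)]
vb [np.float64(42.9), array([460.2, 172.8]), array([22.6, 70.1]), np.float64(84.3)]
top0.npz hub [np.float64(49.1), array([570. , 362.2]), array([37.2, 38.7]), np.float64(139.3)]
vb [np.float64(43.8), array([463. , 207.8]), array([22.2, 70. ]), np.float64(84.3)]
scene0.npz hub [np.float64(50.1), array([571.5, 362.5]), array([38.4, 42.6]), np.float64(66.9)]
vb [np.float64(44.1), array([463.8, 208.4]), array([21.6, 78.1]), np.float64(84.3)]
top0.npz spacer [np.float64(18.1), array([654.7, -85.9]), array([52.4, 54.3]), np.float64(93.9)] sleeve [np.float64(69.9), array([ 564.1, -387.9]), array([37.9, 40. ]), np.float64(44.2)] pin [np.float64(55.2), array([667.6,  97.8]), array([27. , 28.3]), np.float64(131.9)]
rest [np.float64(30.1), array([ 436.2, -200.7]), array([80.3, 80.1]), np.float64(75.8)] stops [np.float64(30.8), array([478.7,  66.8]), array([16. , 49.9]), np.float64(84.8)]
dial [np.float64(28.2), array([771.9,  11.2]), array([101.4,  79.6]), np.float64(81.5)]
scene0.npz spacer [np.float64(17.9), array([656.7, -85.3]), array([54.6, 57.7]), np.float64(92.8)] sleeve [np.float64(69.2), array([ 567.6, -387.1]), array([38.5, 45.8]), np.float64(113.8)] pin [np.float64(54.6), array([671.6,  98.2]), array([27.7, 31.8]), np.float64(73.6)]
rest [np.float64(30.3), array([ 440.8, -199.7]), array([83. , 88.9]), np.float64(75.7)] stops [np.float64(30.2), array([482.3,  67.3]), array([15.6, 59.5]), np.float64(86.7)]
dial [np.float64(27.7), array([732.3,  15.7]), array([103.2, 144.5]), np.float64(84.9)]
```

```bash
python3 -m jog '[[[0,0,0],[0.1,-0.08,-0.1],1],[[0,0,0],[0.2,-0.15,-0.2],1],[[0,0,0],[0.3,-0.22,-0.3],1],[[0,0,0],[0.4,-0.29,-0.4],1],[[0,0,0],[0.5,-0.36,-0.5],1],[[0,0,0],[0.55,-0.4,-0.6],1],[[0,0,0],[0.55,-0.4,-0.7],1],[[0,0,0],[0.55,-0.4,-0.8],1],[[0,0,0],[0.55,-0.4,-0.9],1],[[0,0,0],[0.55,-0.4,-1],1]]' 
python3 -m jog '[[[0,0,0],[0,0,-0.1],1],[[0,0,0],[0,0,-0.2],1],[[0,0,0],[0,0,-0.2],1],[[0,0,0],[0,0,-0.2],1],[[0,0,0],[0,0,-0.2],1],[[0,0,0],[0,0,-0.2],1],[[0,0,0],[0,0,-0.2],1],[[0,0,0],[0,0,-0.2],1],[[0,0,0],[0,0,-0.2],1],[[0,0,0],[0,0,-0.2],1]]'
python3 - <<'E'
from station import telemetry, imaging
from h import *
o=telemetry.get_obs(); print(o["t"],o["tool_pos"])
c=imaging.camera_info("wrist"); p,d=imaging.snapshot("wrist"); D=dict(p=p,d=d,K=c["intrinsics"],T=c["T"]); np.savez("w2.npz",**D)
cv2.imwrite("pics/w2.png",p[:,:,::-1]);print(measure(D,(.57,.364),.035,.044,.058), measure(D,(.57,.364),.045,.006,.018))
E
```

```text
t: 3.48
tool_pos: [0.5703, 0.3639, 0.2016]
tcp_rot: [[-0.913, 0.408, -0.001], [0.408, 0.913, 0.001], [0.001, 0.0, -1.0]]
ft_force: [0.3, 0.5, -0.3]
gripper_width: 0.0941
grasp_force: 0.0
t: 4.32
tool_pos: [0.5712, 0.3631, 0.1829]
tcp_rot: [[-0.912, 0.409, 0.0], [0.409, 0.912, 0.0], [-0.0, 0.0, -1.0]]
ft_force: [-0.6, -0.9, 0.3]
gripper_width: 0.0945
grasp_force: 0.0
4.3167 [0.57115002 0.36308605 0.18291701]
[np.float64(48.8), array([570.2, 366.6]), array([38.7, 39.7]), np.float64(64.7)] [np.float64(11.0), array([571.4, 366.2]), array([54.6, 58.2]), np.float64(65.8)]
```

View pics/w2.png

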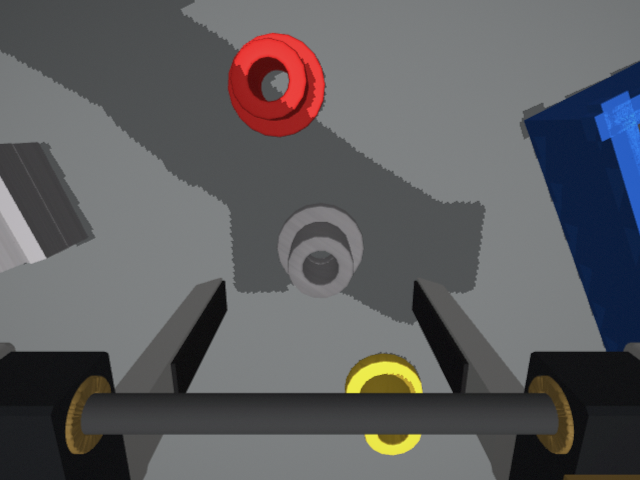

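The bushing hub at (321,268) sits almost centred between the fingertips at (225,285) and (413,285), and the red and yellow parts are clear. I'm descending and gripping.

```bash
python3 -m jog '[[[0,0,0],[0,0.01,-0.1],1],[[0,0,0],[0,0.01,-0.2],1],[[0,0,0],[0,0.01,-0.3],1],[[0,0,0],[0,0.01,-0.4],1],[[0,0,0],[0,0.01,-0.5],1],[[0,0,0],[0,0.01,-0.6],1],[[0,0,0],[0,0.01,-0.65],1],[[0,0,0],[0,0.01,-0.7],1],[[0,0,0],[0,0.01,-0.7],1],[[0,0,0],[0,0.01,-0.7],1]]' 
python3 -m jog '[[[0,0,0],[0,0,0],0.6],[[0,0,0],[0,0,0],0.5],[[0,0,0],[0,0,0],0.45],[[0,0,0],[0,0,0],0.4],[[0,0,0],[0,0,0],0.35],[[0,0,0],[0,0,0],0.3],[[0,0,0],[0,0,0],0.2],[[0,0,0],[0,0,0],0.2],[[0,0,0],[0,0,0],0.2],[[0,0,0],[0,0,0],0.2]]' 40
python3 - <<'E'
from station import telemetry, imaging
from h import *
o=telemetry.get_obs(); print(o["t"],o["tool_pos"],o["gripper_width"],o["grasp_force"])
c=imaging.camera_info("wrist"); p,d=imaging.snapshot("wrist"); D=dict(p=p,d=d,K=c["intrinsics"],T=c["T"]); np.savez("w3.npz",**D)
cv2.imwrite("pics/w3.png",p[:,:,::-1]);print(measure(D,(.57,.364),.035,.044,.058), measure(D,(.57,.364),.045,.006,.018))
E
```

```text
t: 5.2
tool_pos: [0.5712, 0.3641, 0.1126]
tcp_rot: [[-0.912, 0.409, -0.0], [0.409, 0.912, -0.0], [0.0, -0.0, -1.0]]
ft_force: [-0.0, 0.4, 0.0]
gripper_width: 0.0942
grasp_force: 0.0
t: 6.03
tool_pos: [0.571, 0.364, 0.1127]
tcp_rot: [[-0.912, 0.409, -0.0], [0.409, 0.912, -0.0], [0.0, -0.0, -1.0]]
ft_force: [-0.0, 0.1, 0.3]
gripper_width: 0.0401
grasp_force: 40.0
6.0333 [0.57102338 0.36400365 0.112673  ] 0.04011592819742126 40.00003516674042
[np.float64(48.9), array([569.4, 366.7]), array([38. , 56.2]), np.float64(155.0)] [np.float64(11.0), array([559.1, 371.6]), array([34.6, 51.1]), np.float64(155.6)]
```

Gripped: the opening is 40.1 mm, which matches the hub. I'm lifting and carrying it to the rest.

```bash
python3 -m jog '[[[0,0,0],[0,0,0.05],0.2],[[0,0,0],[0,0,0.1],0.2],[[0,0,0],[0,0,0.2],0.2],[[0,0,0],[0,0,0.3],0.2],[[0,0,0],[0,0,0.4],0.2],[[0,0,0],[0,-0.05,0.5],0.2],[[0,0,0],[-0.02,-0.1,0.6],0.2],[[0,0,0],[-0.04,-0.2,0.7],0.2],[[0,0,0],[-0.06,-0.3,0.8],0.2],[[0,0,0],[-0.09,-0.4,0.9],0.2]]' | sed -n '1,2p;5,6p'
for i in 1 2 3 4 5; do python3 -m jog '[[[0,0,0],[-0.02,-0.1,0],0.2],[[0,0,0],[-0.05,-0.2,0],0.2],[[0,0,0],[-0.07,-0.3,0],0.2],[[0,0,0],[-0.1,-0.4,0],0.2],[[0,0,0],[-0.12,-0.5,0],0.2],[[0,0,0],[-0.15,-0.6,0],0.2],[[0,0,0],[-0.17,-0.7,0],0.2],[[0,0,0],[-0.2,-0.8,0],0.2],[[0,0,0],[-0.22,-0.9,0],0.2],[[0,0,0],[-0.25,-1,0],0.2]]' | sed -n '1,2p;5,6p'; done
python3 -m jog '[[[0,0,0],[0,-0.05,0],0.2],[[0,0,0],[0,-0.1,0],0.2],[[0,0,0],[0,-0.13,0],0.2],[[0,0,0],[0,-0.16,0],0.2],[[0,0,0],[0,-0.18,0],0.2],[[0,0,0],[0,-0.18,0],0.2],[[0,0,0],[0,-0.18,0],0.2],[[0,0,0],[0,-0.18,0],0.2],[[0,0,0],[0,-0.18,0],0.2],[[0,0,0],[0,-0.18,0],0.2]]'
python3 - <<'E'
from station import telemetry, imaging
from h import *
o=telemetry.get_obs(); print(o["t"],o["tool_pos"],o["joints"][6])
c=imaging.camera_info("wrist"); p,d=imaging.snapshot("wrist"); D=dict(p=p,d=d,K=c["intrinsics"],T=c["T"]); np.savez("w4.npz",**D)
cv2.imwrite("pics/w4.png",p[:,:,::-1]);print(measure(D,(.436,-.2),.06,.022,.04,"r"))
E
```

```text
t: 6.92
tool_pos: [0.562, 0.3221, 0.2038]
gripper_width: 0.0403
grasp_force: 40.0
t: 7.75
tool_pos: [0.5371, 0.2231, 0.2027]
gripper_width: 0.0397
grasp_force: 40.0
t: 8.58
tool_pos: [0.5121, 0.1231, 0.2027]
gripper_width: 0.0396
grasp_force: 40.0
t: 9.42
tool_pos: [0.487, 0.0231, 0.2027]
gripper_width: 0.0397
grasp_force: 40.0
t: 10.25
tool_pos: [0.462, -0.077, 0.2027]
gripper_width: 0.04
grasp_force: 40.0
t: 11.08
tool_pos: [0.437, -0.1769, 0.2027]
gripper_width: 0.0397
grasp_force: 40.0
t: 11.92
tool_pos: [0.4371, -0.1937, 0.2027]
tcp_rot: [[-0.913, 0.409, -0.0], [0.409, 0.913, 0.0], [0.0, 0.0, -1.0]]
ft_force: [-0.5, -0.4, -6.4]
gripper_width: 0.04
grasp_force: 40.0
11.9167 [ 0.43713332 -0.19366221  0.20268524] 82.11924655090716
[np.float64(29.0), array([ 425.2, -194.9]), array([79.4, 56.7]), np.float64(75.8)]
```

View pics/w4.png

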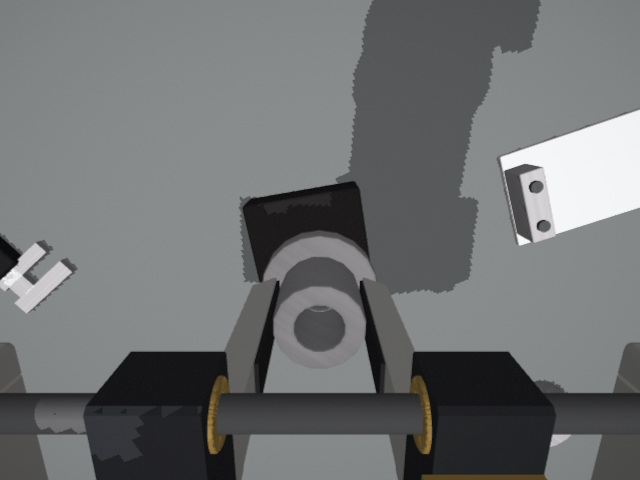

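The bushing is held centred at (320,325) over the black rest, whose corners show at (245,208) and (358,184). The wrist and top views agree on the target TCP to about 1.5 mm: (437.2, -199.7). I'm shifting y by -6 mm and lowering 60 mm.

```bash
python3 -m jog '[[[0,0,0],[0,-0.03,-0.05],0.2],[[0,0,0],[0,-0.06,-0.1],0.2],[[0,0,0],[0,-0.06,-0.2],0.2],[[0,0,0],[0,-0.06,-0.3],0.2],[[0,0,0],[0,-0.06,-0.4],0.2],[[0,0,0],[0,-0.06,-0.47],0.2],[[0,0,0],[0,-0.06,-0.52],0.2],[[0,0,0],[0,-0.06,-0.56],0.2],[[0,0,0],[0,-0.06,-0.58],0.2],[[0,0,0],[0,-0.06,-0.59],0.2]]'
python3 -m jog '[[[0,0,0],[0,0,-0.01],0.2],[[0,0,0],[0,0,-0.01],0.2],[[0,0,0],[0,0,-0.01],0.2],[[0,0,0],[0,0,-0.01],0.2],[[0,0,0],[0,0,-0.01],0.2],[[0,0,0],[0,0,-0.01],0.2],[[0,0,0],[0,0,-0.01],0.2],[[0,0,0],[0,0,-0.01],0.2],[[0,0,0],[0,0,-0.01],0.2],[[0,0,0],[0,0,-0.01],0.2]]'
```

```text
t: 12.8
tool_pos: [0.4371, -0.1999, 0.1434]
tcp_rot: [[-0.912, 0.409, -0.0], [0.409, 0.912, 0.0], [0.0, 0.0, -1.0]]
ft_force: [0.3, -0.4, -5.6]
gripper_width: 0.0399
grasp_force: 40.0
t: 13.63
tool_pos: [0.4371, -0.1999, 0.1427]
tcp_rot: [[-0.912, 0.409, -0.0], [0.409, 0.912, 0.0], [0.0, 0.0, -1.0]]
ft_force: [-0.2, 0.7, -5.7]
gripper_width: 0.0401
grasp_force: 40.0
```

Not quite touching yet, since the full weight still hangs on the wrist. I'm lowering another 1 mm.

```bash
python3 -m jog '[[[0,0,0],[0,0,-0.005],0.2],[[0,0,0],[0,0,-0.005],0.2],[[0,0,0],[0,0,-0.01],0.2],[[0,0,0],[0,0,-0.01],0.2],[[0,0,0],[0,0,-0.01],0.2],[[0,0,0],[0,0,-0.01],0.2],[[0,0,0],[0,0,-0.01],0.2],[[0,0,0],[0,0,-0.01],0.2],[[0,0,0],[0,0,-0.01],0.2],[[0,0,0],[0,0,-0.01],0.2]]'
```

```text
t: 14.47
tool_pos: [0.4371, -0.1999, 0.1425]
tcp_rot: [[-0.912, 0.409, 0.0], [0.409, 0.912, -0.0], [-0.0, -0.0, -1.0]]
ft_force: [-2.6, 0.7, 8.2]
gripper_width: 0.04
grasp_force: 40.0
```

The bushing is seated on the rest. I'm opening, lifting, and checking the placement.

```bash
python3 -m jog '[[[0,0,0],[0,0,0.01],0.5],[[0,0,0],[0,0,0.01],0.6],[[0,0,0],[0,0,0.01],0.8],[[0,0,0],[0,0,0.01],1],[[0,0,0],[0,0,0.01],1],[[0,0,0],[0,0,0.01],1],[[0,0,0],[0,0,0.01],1],[[0,0,0],[0,0,0.05],1],[[0,0,0],[0,0,0.1],1],[[0,0,0],[0,0,0.2],1]]' 20
python3 -m jog '[[[0,0,0],[0,0,0.1],1],[[0,0,0],[0,0,0.2],1],[[0,0,0],[0,0,0.3],1],[[0,0,0],[0,0,0.4],1],[[0,0,0],[0,0,0.5],1],[[0,0,0],[0,0,0.6],1],[[0,0,0],[0,0,0.7],1],[[0,0,0],[0,0,0.75],1],[[0,0,0],[0,0,0.8],1],[[0,0,0],[0,0,0.8],1]]'
python3 - <<'E'
from station import telemetry, imaging
from h import *
o=telemetry.get_obs(); print(o["t"],o["tool_pos"],o["joints"])
for n in("wrist","top"):
  c=imaging.camera_info(n); p,d=imaging.snapshot(n); D=dict(p=p,d=d,K=c["intrinsics"],T=c["T"]); np.savez(n+"5.npz",**D)
  cv2.imwrite("pics/%s5.png"%n,p[:,:,::-1]);print(n,measure(D,(.436,-.2),.065,.022,.036,"r"),measure(D,(.436,-.2),.05,.074,.088),measure(D,(.436,-.2),.05,.038,.048))
E
```

```text
t: 15.3
tool_pos: [0.4367, -0.1998, 0.1617]
tcp_rot: [[-0.912, 0.409, -0.001], [0.409, 0.912, 0.001], [0.002, -0.0, -1.0]]
ft_force: [-0.2, 0.6, 0.1]
gripper_width: 0.0938
grasp_force: 0.0
t: 16.13
tool_pos: [0.4375, -0.2001, 0.2429]
tcp_rot: [[-0.912, 0.41, 0.002], [0.41, 0.912, -0.001], [-0.002, 0.0, -1.0]]
ft_force: [-0.0, -0.5, -0.2]
gripper_width: 0.0939
grasp_force: 0.0
16.1333 [ 0.43747241 -0.2001334   0.24290703] [ 24.50526133  27.46671187  -4.60082387 116.94184413   3.65210598
  35.60384147  83.28057305]
wrist [np.float64(29.0), array([ 436.8, -197.8]), array([79.5, 80.3]), np.float64(75.7)] [np.float64(78.9), array([ 436.5, -197.1]), array([38.5, 39.5]), np.float64(66.5)] [np.float64(41.0), array([ 437.9, -197.7]), array([54.4, 57.6]), np.float64(68.2)]
top [np.float64(29.8), array([ 417.5, -193.7]), array([75.7, 40.4]), np.float64(75.4)] [np.float64(79.8), array([ 424.1, -193.4]), array([ 9.9, 28.5]), np.float64(154.6)] [np.float64(42.6), array([ 423.1, -190.3]), array([24.7, 44.6]), np.float64(143.6)]
```

View pics/wrist5.png

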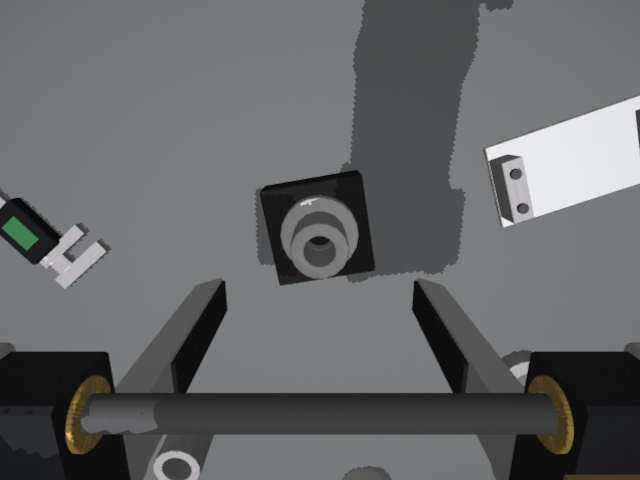

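The bushing stands in the middle of the rest: flange (437.9,-197.7) against rest (436.8,-197.8). Next is the spacer, turning the fingers 34° on the way to clear the dial.

```bash
python3 -m jog '[[[0,0,0.03],[0.05,0.03,0],1],[[0,0,0.08],[0.1,0.05,0],1],[[0,0,0.14],[0.2,0.1,0],1],[[0,0,0.2],[0.3,0.15,0],1],[[0,0,0.26],[0.4,0.2,0],1],[[0,0,0.32],[0.5,0.25,0],1],[[0,0,0.38],[0.6,0.3,0],1],[[0,0,0.44],[0.7,0.35,0],1],[[0,0,0.5],[0.8,0.4,0],1],[[0,0,0.56],[0.9,0.45,0],1]]' | sed -n '1,2p'
python3 -m jog '[[[0,0,0],[0.1,0.05,0],1],[[0,0,0],[0.2,0.1,0],1],[[0,0,0],[0.3,0.15,0],1],[[0,0,0],[0.4,0.2,0],1],[[0,0,0],[0.5,0.25,0],1],[[0,0,0],[0.6,0.3,0],1],[[0,0,0],[0.7,0.35,0],1],[[0,0,0],[0.8,0.4,0],1],[[0,0,0],[0.9,0.45,0],1],[[0,0,0],[0.95,0.5,0],1]]' | sed -n '1,2p'
python3 -m jog '[[[0,0,0],[0.1,0.05,-0.1],1],[[0,0,0],[0.2,0.1,-0.2],1],[[0,0,0],[0.25,0.15,-0.3],1],[[0,0,0],[0.3,0.19,-0.4],1],[[0,0,0],[0.33,0.2,-0.45],1],[[0,0,0],[0.33,0.2,-0.5],1],[[0,0,0],[0.33,0.2,-0.5],1],[[0,0,0],[0.33,0.2,-0.5],1],[[0,0,0],[0.33,0.2,-0.5],1],[[0,0,0],[0.33,0.2,-0.5],1]]'
python3 - <<'E'
from station import telemetry, imaging
from h import *
o=telemetry.get_obs(); print(o["t"],o["tool_pos"],o["joints"])
for n in("wrist",):
  c=imaging.camera_info(n); p,d=imaging.snapshot(n); D=dict(p=p,d=d,K=c["intrinsics"],T=c["T"]); np.savez(n+"6.npz",**D)
  cv2.imwrite("pics/%s6.png"%n,p[:,:,::-1]);print(n,measure(D,(.655,-.084),.045,.01,.026))
E
```

```text
t: 17.07
tool_pos: [0.5276, -0.1542, 0.241]
t: 17.9
tool_pos: [0.6237, -0.1042, 0.2417]
t: 18.73
tool_pos: [0.6552, -0.0854, 0.1924]
tcp_rot: [[-0.987, -0.163, 0.001], [-0.163, 0.987, -0.0], [-0.001, -0.0, -1.0]]
ft_force: [1.0, -0.8, 1.1]
gripper_width: 0.094
grasp_force: 0.0
18.7333 [ 0.65518589 -0.08543399  0.19235959] [ 12.09313323  44.31885662 -12.30253678  90.43462993  11.86855454
  46.47716316  94.39188392]
wrist [np.float64(17.0), array([655.6, -82.9]), array([54.4, 55.7]), np.float64(99.0)]
```

View pics/wrist6.png

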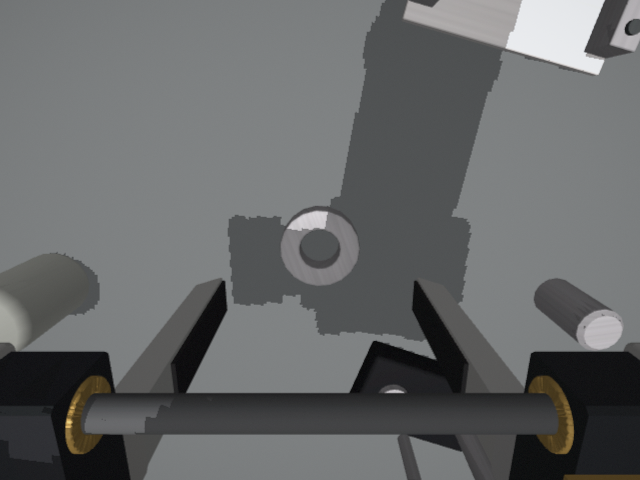

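The ring lies centred between the fingertips at (319,246), with the pin at (600,330) and the dial base at (400,390) clear of them. I'm descending and gripping.

```bash
python3 -m jog '[[[0,0,0],[0,0,-0.1],1],[[0,0,0],[0,0,-0.2],1],[[0,0,0],[0,0,-0.3],1],[[0,0,0],[0,0,-0.4],1],[[0,0,0],[0,0,-0.5],1],[[0,0,0],[0,0,-0.6],1],[[0,0,0],[0,0,-0.7],1],[[0,0,0],[0,0,-0.8],1],[[0,0,0],[0,0,-0.88],1],[[0,0,0],[0,0,-0.92],1]]'
python3 -m jog '[[[0,0,0],[0,0,0],0.8],[[0,0,0],[0,0,0],0.7],[[0,0,0],[0,0,0],0.65],[[0,0,0],[0,0,0],0.6],[[0,0,0],[0,0,0],0.5],[[0,0,0],[0,0,0],0.4],[[0,0,0],[0,0,0],0.4],[[0,0,0],[0,0,0],0.4],[[0,0,0],[0,0,0],0.4],[[0,0,0],[0,0,0],0.4]]' 30
```

```text
t: 19.62
tool_pos: [0.6545, -0.0849, 0.0981]
tcp_rot: [[-0.986, -0.164, -0.002], [-0.164, 0.986, 0.0], [0.002, 0.0, -1.0]]
ft_force: [0.3, 0.4, -0.2]
gripper_width: 0.094
grasp_force: 0.0
t: 20.45
tool_pos: [0.6553, -0.0851, 0.1001]
tcp_rot: [[-0.987, -0.164, 0.001], [-0.164, 0.987, -0.0], [-0.001, -0.0, -1.0]]
ft_force: [-0.2, 0.5, 3.5]
gripper_width: 0.0563
grasp_force: 30.0
```

```bash
python3 -m jog '[[[0,0,0],[0,0,0.03],0.4],[[0,0,0],[0,0,0.1],0.4],[[0,0,0],[0,0,0.2],0.4],[[0,0,0],[0,0,0.3],0.4],[[0,0,0],[-0.05,-0.03,0.4],0.4],[[0,0,0],[-0.1,-0.06,0.5],0.4],[[0,0,0],[-0.2,-0.12,0.6],0.4],[[0,0,0],[-0.3,-0.18,0.7],0.4],[[0,0,0],[-0.4,-0.24,0.8],0.4],[[0,0,0],[-0.5,-0.3,0.9],0.4]]' | sed -n '1,2p;5,6p'
python3 -m jog '[[[0,0,0],[-0.1,-0.06,0.1],0.4],[[0,0,0],[-0.2,-0.12,0.2],0.4],[[0,0,0],[-0.3,-0.18,0.3],0.4],[[0,0,0],[-0.4,-0.24,0.4],0.4],[[0,0,0],[-0.5,-0.3,0.5],0.4],[[0,0,0],[-0.6,-0.36,0.5],0.4],[[0,0,0],[-0.7,-0.42,0.5],0.4],[[0,0,0],[-0.8,-0.48,0.5],0.4],[[0,0,0],[-0.9,-0.54,0.5],0.4],[[0,0,0],[-1,-0.6,0.5],0.4]]' | sed -n '1,2p;5,6p'
python3 -m jog '[[[0,0,0],[-0.05,-0.04,0],0.4],[[0,0,0],[-0.1,-0.08,0],0.4],[[0,0,0],[-0.15,-0.12,0],0.4],[[0,0,0],[-0.18,-0.15,0],0.4],[[0,0,0],[-0.18,-0.15,0],0.4],[[0,0,0],[-0.18,-0.15,0],0.4],[[0,0,0],[-0.18,-0.15,0],0.4],[[0,0,0],[-0.18,-0.15,0],0.4],[[0,0,0],[-0.18,-0.15,0],0.4],[[0,0,0],[-0.18,-0.15,0],0.4]]'
python3 - <<'E'
from station import telemetry, imaging
from h import *
o=telemetry.get_obs(); print(o["t"],o["tool_pos"],o["joints"])
for n in("wrist",):
  c=imaging.camera_info(n); p,d=imaging.snapshot(n); D=dict(p=p,d=d,K=c["intrinsics"],T=c["T"]); np.savez(n+"7.npz",**D)
  cv2.imwrite("pics/%s7.png"%n,p[:,:,::-1])
  print(n,measure(D,(.436,-.2),.05,.022,.036,"r"),measure(D,(.436,-.2),.035,.074,.088),measure(D,(.436,-.2),.04,.038,.048))
  # held ring: top ~ z = tcp-0.1001+0.018
  t=o["tool_pos"]; z=t[2]-.1001+.018; print("ring",measure(D,(t[0],t[1]),.04,z-.006,z+.006))
E
```

```text
t: 21.28
tool_pos: [0.6035, -0.1162, 0.1908]
gripper_width: 0.0559
grasp_force: 30.0
t: 22.12
tool_pos: [0.5038, -0.1754, 0.2391]
gripper_width: 0.0559
grasp_force: 30.0
t: 22.95
tool_pos: [0.4873, -0.1897, 0.2397]
tcp_rot: [[-0.986, -0.164, 0.0], [-0.164, 0.986, 0.0], [-0.0, 0.0, -1.0]]
ft_force: [0.3, -0.6, -2.5]
gripper_width: 0.0563
grasp_force: 30.0
22.95 [ 0.4873365  -0.18968201  0.23968456] [ 28.03600197  31.13056794 -14.43235483 110.67231821  11.65575143
  39.58174889 106.04071036]
wrist [np.float64(29.1), array([ 437.3, -198. ]), array([79.5, 79.4]), np.float64(75.7)] [np.float64(79.0), array([ 436.9, -197.5]), array([38.7, 38.8]), np.float64(96.8)] [np.float64(41.0), array([ 437. , -197.4]), array([58.4, 58.5]), np.float64(68.3)]
ring [np.float64(156.6), array([ 486.8, -188.1]), array([53.6, 66.5]), np.float64(7.0)]
```

View pics/wrist7.png

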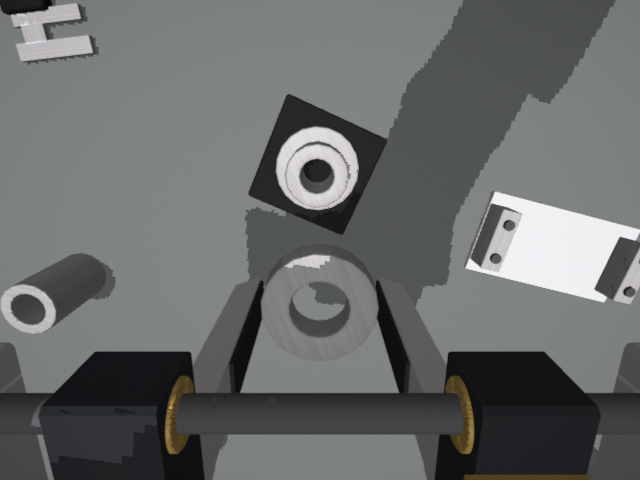

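The held ring is at (320,303), with the bushing on the rest ahead at (317,170), so I need to move (-50,-10) mm and then down 59 mm.

```bash
python3 -m jog '[[[0,0,0],[-0.05,-0.01,0],0.4],[[0,0,0],[-0.12,-0.02,0],0.4],[[0,0,0],[-0.2,-0.04,0],0.4],[[0,0,0],[-0.3,-0.06,0],0.4],[[0,0,0],[-0.4,-0.08,0],0.4],[[0,0,0],[-0.46,-0.09,-0.05],0.4],[[0,0,0],[-0.5,-0.1,-0.15],0.4],[[0,0,0],[-0.5,-0.1,-0.25],0.4],[[0,0,0],[-0.5,-0.1,-0.35],0.4],[[0,0,0],[-0.5,-0.1,-0.4],0.4]]' | sed -n '1,2p;5,6p'
python3 -m jog '[[[0,0,0],[0,0,-0.04],0.4],[[0,0,0],[0,0,-0.08],0.4],[[0,0,0],[0,0,-0.11],0.4],[[0,0,0],[0,0,-0.14],0.4],[[0,0,0],[0,0,-0.16],0.4],[[0,0,0],[0,0,-0.175],0.4],[[0,0,0],[0,0,-0.185],0.4],[[0,0,0],[0,0,-0.185],0.4],[[0,0,0],[0,0,-0.185],0.4],[[0,0,0],[0,0,-0.185],0.4]]'
```

```text
t: 23.83
tool_pos: [0.4361, -0.2001, 0.1987]
gripper_width: 0.0561
grasp_force: 30.0
t: 24.67
tool_pos: [0.4372, -0.2, 0.1813]
tcp_rot: [[-0.986, -0.164, 0.0], [-0.164, 0.986, -0.0], [-0.0, -0.0, -1.0]]
ft_force: [-0.7, -0.4, -3.3]
gripper_width: 0.0558
grasp_force: 30.0
```

```bash
python3 -m jog '[[[0,0,0],[0,0,-0.005],0.4],[[0,0,0],[0,0,-0.005],0.4],[[0,0,0],[0,0,-0.01],0.4],[[0,0,0],[0,0,-0.01],0.4],[[0,0,0],[0,0,-0.013],0.4],[[0,0,0],[0,0,-0.013],0.4],[[0,0,0],[0,0,-0.015],0.4],[[0,0,0],[0,0,-0.015],0.4],[[0,0,0],[0,0,-0.015],0.4],[[0,0,0],[0,0,-0.015],0.4]]'
```

```text
t: 25.5
tool_pos: [0.4371, -0.1999, 0.18]
tcp_rot: [[-0.986, -0.164, 0.0], [-0.164, 0.986, -0.0], [-0.0, -0.0, -1.0]]
ft_force: [-2.0, 0.2, 5.5]
gripper_width: 0.0562
grasp_force: 30.0
```

Contact: the wrist force went from -3.3 to +5.5 N. I'm opening and lifting.

```bash
python3 -m jog '[[[0,0,0],[0,0,0.005],0.65],[[0,0,0],[0,0,0.005],0.7],[[0,0,0],[0,0,0.005],0.8],[[0,0,0],[0,0,0.005],0.9],[[0,0,0],[0,0,0.005],1],[[0,0,0],[0,0,0.005],1],[[0,0,0],[0,0,0.02],1],[[0,0,0],[0,0,0.05],1],[[0,0,0],[0,0,0.1],1],[[0,0,0],[0,0,0.2],1]]' 30 | sed -n '1,2p'
python3 -m jog '[[[0,0,0],[0,0,0.1],1],[[0,0,0],[0,0,0.2],1],[[0,0,0],[0,0,0.3],1],[[0,0,0],[0,0,0.4],1],[[0,0,0],[0,0,0.5],1],[[0,0,0],[0,0,0.6],1],[[0,0,0],[0,0,0.7],1],[[0,0,0],[0,0,0.75],1],[[0,0,0],[0,0,0.8],1],[[0,0,0],[0,0,0.8],1]]'
python3 - <<'E'
from station import telemetry, imaging
from h import *
o=telemetry.get_obs(); print(o["t"],o["tool_pos"],o["joints"])
for n in("wrist",):
  c=imaging.camera_info(n); p,d=imaging.snapshot(n); D=dict(p=p,d=d,K=c["intrinsics"],T=c["T"]); np.savez(n+"8.npz",**D)
  print(n,measure(D,(.436,-.2),.065,.022,.036,"r"),measure(D,(.436,-.2),.045,.092,.103),measure(D,(.436,-.2),.05,.038,.048))
  print("sleeve",measure(D,(.566,-.386),.04,.062,.08))
  cv2.imwrite("pics/%s8.png"%n,p[:,:,::-1])
E
```

```text
t: 26.33
tool_pos: [0.4367, -0.1997, 0.1996]
t: 27.17
tool_pos: [0.4374, -0.2001, 0.2806]
tcp_rot: [[-0.986, -0.164, 0.001], [-0.164, 0.986, -0.001], [-0.001, -0.001, -1.0]]
ft_force: [-0.0, -0.2, 0.7]
gripper_width: 0.0937
grasp_force: 0.0
27.1667 [ 0.43742505 -0.20008806  0.28058546] [ 32.83561158  24.69435303 -16.08285891 114.41277352   9.96098967
  42.0889422  110.16798869]
wrist [np.float64(29.1), array([ 436.8, -197.9]), array([79.5, 80.1]), np.float64(75.7)] [np.float64(97.0), array([ 437.4, -197.5]), array([54.4, 55.2]), np.float64(98.6)] [np.float64(41.0), array([ 452.2, -195. ]), array([64.5, 84.7]), np.float64(98.3)]
sleeve [np.float64(68.1), array([ 561.1, -384.2]), array([33.7, 44.1]), np.float64(18.8)]
```

View pics/wrist8.png

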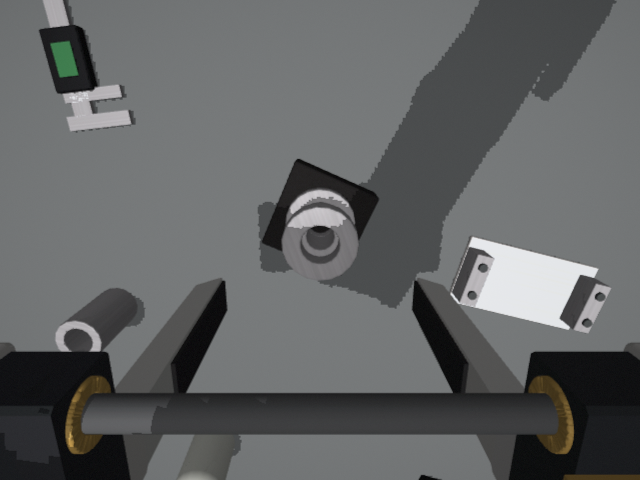

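The ring lies flat and centred on the hub: ring (437.4,-197.5) against rest (436.8,-197.9). The sleeve at (80,335) is next.

```bash
python3 -m jog '[[[0,0,0],[0.03,-0.05,0],1],[[0,0,0],[0.07,-0.1,0],1],[[0,0,0],[0.14,-0.2,0],1],[[0,0,0],[0.21,-0.3,0],1],[[0,0,0],[0.28,-0.4,0],1],[[0,0,0],[0.35,-0.5,0],1],[[0,0,0],[0.42,-0.6,0],1],[[0,0,0],[0.49,-0.7,0],1],[[0,0,0],[0.56,-0.8,0],1],[[0,0,0],[0.63,-0.9,0],1]]' | sed -n '1,2p'
python3 -m jog '[[[0,0,0],[0.07,-0.1,0],1],[[0,0,0],[0.14,-0.2,0],1],[[0,0,0],[0.21,-0.3,0],1],[[0,0,0],[0.28,-0.4,0],1],[[0,0,0],[0.35,-0.5,-0.1],1],[[0,0,0],[0.42,-0.6,-0.2],1],[[0,0,0],[0.49,-0.7,-0.3],1],[[0,0,0],[0.56,-0.8,-0.35],1],[[0,0,0],[0.6,-0.9,-0.4],1],[[0,0,0],[0.64,-0.96,-0.4],1]]' | sed -n '1,2p'
python3 -m jog '[[[0,0,0],[0,0,0],1],[[0,0,0],[0,0,0],1],[[0,0,0],[0,0,0],1],[[0,0,0],[0,0,0],1],[[0,0,0],[0,0,0],1],[[0,0,0],[0,0,0],1],[[0,0,0],[0,0,0],1],[[0,0,0],[0,0,0],1],[[0,0,0],[0,0,0],1],[[0,0,0],[0,0,0],1]]'
python3 - <<'E'
from station import telemetry, imaging
from h import *
o=telemetry.get_obs(); print(o["t"],o["tool_pos"],o["joints"])
for n in("wrist",):
  c=imaging.camera_info(n); p,d=imaging.snapshot(n); D=dict(p=p,d=d,K=c["intrinsics"],T=c["T"]); np.savez(n+"9.npz",**D)
  print("sleeve",measure(D,(.566,-.386),.04,.062,.08))
E
```

```text
t: 28.05
tool_pos: [0.5005, -0.291, 0.2789]
t: 28.88
tool_pos: [0.5635, -0.3875, 0.2376]
t: 29.72
tool_pos: [0.5641, -0.3859, 0.2397]
tcp_rot: [[-0.986, -0.164, -0.0], [-0.164, 0.986, -0.0], [0.0, -0.0, -1.0]]
ft_force: [-0.0, -0.6, -0.4]
gripper_width: 0.0937
grasp_force: 0.0
29.7167 [ 0.56408013 -0.38591873  0.23969612] [ 39.87715785  43.07051819 -14.16592768  84.23385181  11.89830516
  54.17227253 121.83085909]
sleeve [np.float64(68.8), array([ 565.1, -386.1]), array([38.6, 40. ]), np.float64(97.0)]
```

```bash
python3 -m jog '[[[0,0,0],[0.01,-0.025,-0.1],1],[[0,0,0],[0.01,-0.025,-0.2],1],[[0,0,0],[0.01,-0.025,-0.3],1],[[0,0,0],[0.01,-0.025,-0.4],1],[[0,0,0],[0.01,-0.025,-0.5],1],[[0,0,0],[0.01,-0.025,-0.6],1],[[0,0,0],[0.01,-0.025,-0.7],1],[[0,0,0],[0.01,-0.025,-0.8],1],[[0,0,0],[0.01,-0.025,-0.9],1],[[0,0,0],[0.01,-0.025,-1],1]]' | sed -n '1,2p;4p'
python3 -m jog '[[[0,0,0],[0,0,-0.06],1],[[0,0,0],[0,0,-0.12],1],[[0,0,0],[0,0,-0.12],0.7],[[0,0,0],[0,0,-0.12],0.5],[[0,0,0],[0,0,-0.12],0.45],[[0,0,0],[0,0,-0.12],0.4],[[0,0,0],[0,0,-0.12],0.3],[[0,0,0],[0,0,-0.12],0.2],[[0,0,0],[0,0,-0.12],0.2],[[0,0,0],[0,0,-0.12],0.2]]' 40
python3 -m jog '[[[0,0,0],[0,0,0],0.2],[[0,0,0],[0,0,0],0.2],[[0,0,0],[0,0,0],0.2],[[0,0,0],[0,0,0],0.2],[[0,0,0],[0,0,0],0.2],[[0,0,0],[0,0,0],0.2],[[0,0,0],[0,0,0],0.2],[[0,0,0],[0,0,0],0.2],[[0,0,0],[0,0,0],0.2],[[0,0,0],[0,0,0],0.2]]' 40
```

```text
t: 30.6
tool_pos: [0.5651, -0.3884, 0.1386]
ft_force: [0.3, -0.5, 0.0]
t: 31.43
tool_pos: [0.5651, -0.3885, 0.1279]
tcp_rot: [[-0.986, -0.164, 0.0], [-0.164, 0.986, -0.0], [-0.0, -0.0, -1.0]]
ft_force: [-0.4, -0.1, 0.7]
gripper_width: 0.0437
grasp_force: 0.0
t: 32.27
tool_pos: [0.5651, -0.3885, 0.1278]
tcp_rot: [[-0.986, -0.164, 0.0], [-0.164, 0.986, -0.0], [-0.0, -0.0, -1.0]]
ft_force: [-1.5, -1.0, 2.4]
gripper_width: 0.04
grasp_force: 40.0
```

Gripped the sleeve at 40.0 mm. I'm lifting and carrying it to about 50 mm beyond the stop plate to look at it.

```bash
python3 -m jog '[[[0,0,0],[0,0,0.05],0.2],[[0,0,0],[0,0,0.1],0.2],[[0,0,0],[0,0,0.2],0.2],[[0,0,0],[0,0,0.3],0.2],[[0,0,0],[0,0,0.4],0.2],[[0,0,0],[0,0,0.5],0.2],[[0,0,0],[0,0,0.6],0.2],[[0,0,0],[0,0,0.7],0.2],[[0,0,0],[0,0,0.8],0.2],[[0,0,0],[0,0.05,0.9],0.2]]' | sed -n '1,2p;5,6p'
for i in 1 2 3; do python3 -m jog '[[[0,0,0],[-0.01,0.1,0.03],0.2],[[0,0,0],[-0.02,0.2,0.06],0.2],[[0,0,0],[-0.03,0.3,0.09],0.2],[[0,0,0],[-0.04,0.4,0.1],0.2],[[0,0,0],[-0.05,0.5,0.1],0.2],[[0,0,0],[-0.06,0.6,0.1],0.2],[[0,0,0],[-0.07,0.7,0.1],0.2],[[0,0,0],[-0.08,0.8,0.1],0.2],[[0,0,0],[-0.09,0.9,0.1],0.2],[[0,0,0],[-0.1,1,0.1],0.2]]' | sed -n '1,2p;5,6p'; done
python3 -m jog '[[[0,0,0],[-0.01,0.1,0],0.2],[[0,0,0],[-0.02,0.2,0],0.2],[[0,0,0],[-0.03,0.3,0],0.2],[[0,0,0],[-0.04,0.4,0],0.2],[[0,0,0],[-0.05,0.5,0],0.2],[[0,0,0],[-0.06,0.6,0],0.2],[[0,0,0],[-0.07,0.7,0],0.2],[[0,0,0],[-0.08,0.8,0],0.2],[[0,0,0],[-0.09,0.9,0],0.2],[[0,0,0],[-0.1,0.95,0],0.2]]' | sed -n '1,2p;5,6p'
python3 -m jog '[[[0,0,0],[0,0,0],0.2],[[0,0,0],[0,0,0],0.2],[[0,0,0],[0,0,0],0.2],[[0,0,0],[0,0,0],0.2],[[0,0,0],[0,0,0],0.2],[[0,0,0],[0,0,0],0.2],[[0,0,0],[0,0,0],0.2],[[0,0,0],[0,0,0],0.2],[[0,0,0],[0,0,0],0.2],[[0,0,0],[0,0,0],0.2]]'
python3 - <<'E'
from station import telemetry, imaging
from h import *
o=telemetry.get_obs(); print(o["t"],o["tool_pos"],o["joints"])
for n in("wrist",):
  c=imaging.camera_info(n); p,d=imaging.snapshot(n); D=dict(p=p,d=d,K=c["intrinsics"],T=c["T"]); np.savez(n+"10.npz",**D)
  print(measure(D,(.479,.069),.04,.022,.036,"r"),measure(D,(.47,-.047),.04,.022,.036,"r"),"plate",measure(D,(.474,.012),.043,.002,.012,"r"))
  cv2.imwrite("pics/%s10.png"%n,p[:,:,::-1])
E
```

```text
t: 33.1
tool_pos: [0.5647, -0.3847, 0.2188]
gripper_width: 0.0399
grasp_force: 40.0
t: 33.93
tool_pos: [0.555, -0.2824, 0.2276]
gripper_width: 0.0399
grasp_force: 40.0
t: 34.77
tool_pos: [0.545, -0.1824, 0.2376]
gripper_width: 0.0401
grasp_force: 40.0
t: 35.6
tool_pos: [0.5349, -0.0824, 0.2476]
gripper_width: 0.0398
grasp_force: 40.0
t: 36.43
tool_pos: [0.525, 0.0136, 0.2477]
gripper_width: 0.04
grasp_force: 40.0
t: 37.27
tool_pos: [0.5251, 0.0115, 0.2477]
tcp_rot: [[-0.986, -0.164, -0.0], [-0.164, 0.986, 0.0], [0.0, 0.0, -1.0]]
ft_force: [-0.5, 0.7, -3.3]
gripper_width: 0.04
grasp_force: 40.0
37.2667 [0.5250885  0.01153997 0.24767539] [  4.82149951  30.52863583 -13.39221852 109.91976328  10.38896467
  40.70802281  84.74769187]
[np.float64(29.2), array([479.5,  69.4]), array([17.5, 49.7]), np.float64(85.2)] [np.float64(29.1), array([469.8, -44.7]), array([16.7, 49.8]), np.float64(85.2)] plate [np.float64(5.2), array([474.7,  12.1]), array([85.9, 69.7]), np.float64(85.2)]
```

View pics/wrist10.png

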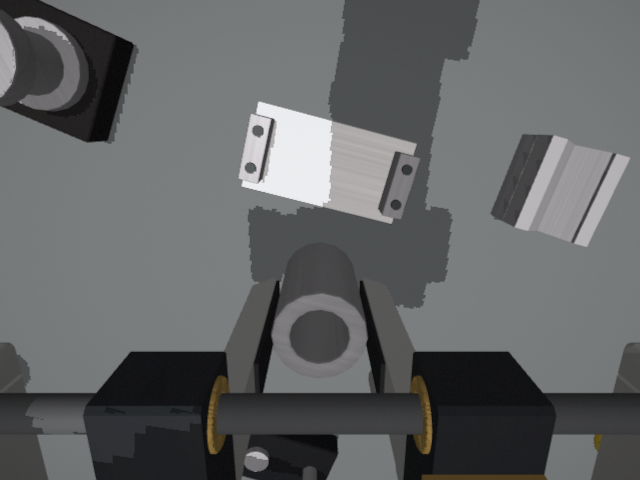

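The plate's stops are at (256,150) and (400,185), and the wrist fit puts their midpoint at (474.7, 12.3). Bias-corrected, the target TCP is (474.7, 10.0). I'm moving (-50,-1.5) mm and down 114 mm.

```bash
python3 -m jog '[[[0,0,0],[-0.05,0,0],0.2],[[0,0,0],[-0.1,-0.01,0],0.2],[[0,0,0],[-0.2,-0.015,0],0.2],[[0,0,0],[-0.3,-0.015,-0.1],0.2],[[0,0,0],[-0.4,-0.015,-0.2],0.2],[[0,0,0],[-0.46,-0.015,-0.3],0.2],[[0,0,0],[-0.5,-0.015,-0.4],0.2],[[0,0,0],[-0.505,-0.015,-0.5],0.2],[[0,0,0],[-0.505,-0.015,-0.6],0.2],[[0,0,0],[-0.505,-0.015,-0.7],0.2]]' | sed -n '1,2p;5,6p'
python3 -m jog '[[[0,0,0],[0,0,-0.07],0.2],[[0,0,0],[0,0,-0.14],0.2],[[0,0,0],[0,0,-0.21],0.2],[[0,0,0],[0,0,-0.28],0.2],[[0,0,0],[0,0,-0.34],0.2],[[0,0,0],[0,0,-0.38],0.2],[[0,0,0],[0,0,-0.41],0.2],[[0,0,0],[0,0,-0.425],0.2],[[0,0,0],[0,0,-0.43],0.2],[[0,0,0],[0,0,-0.43],0.2]]'
python3 -m jog '[[[0,0,0],[0,0,-0.005],0.2],[[0,0,0],[0,0,-0.01],0.2],[[0,0,0],[0,0,-0.012],0.2],[[0,0,0],[0,0,-0.015],0.2],[[0,0,0],[0,0,-0.015],0.2],[[0,0,0],[0,0,-0.015],0.2],[[0,0,0],[0,0,-0.015],0.2],[[0,0,0],[0,0,-0.015],0.2],[[0,0,0],[0,0,-0.015],0.2],[[0,0,0],[0,0,-0.015],0.2]]'
```

```text
t: 38.15
tool_pos: [0.4741, 0.01, 0.1775]
gripper_width: 0.04
grasp_force: 40.0
t: 38.98
tool_pos: [0.4747, 0.0101, 0.1347]
tcp_rot: [[-0.986, -0.164, 0.0], [-0.164, 0.986, 0.0], [-0.0, -0.0, -1.0]]
ft_force: [0.9, 0.3, -3.8]
gripper_width: 0.0397
grasp_force: 40.0
t: 39.82
tool_pos: [0.4748, 0.0101, 0.1337]
tcp_rot: [[-0.986, -0.164, 0.001], [-0.164, 0.986, -0.0], [-0.001, -0.0, -1.0]]
ft_force: [-1.2, -0.3, 6.8]
gripper_width: 0.0399
grasp_force: 40.0
```

```bash
python3 -m jog '[[[0,0,0],[0,0,0.005],0.5],[[0,0,0],[0,0,0.005],0.6],[[0,0,0],[0,0,0.005],0.7],[[0,0,0],[0,0,0.005],0.8],[[0,0,0],[0,0,0.005],0.9],[[0,0,0],[0,0,0.005],0.9],[[0,0,0],[0,0,0.02],0.9],[[0,0,0],[0,0,0.05],0.9],[[0,0,0],[0,0,0.1],1],[[0,0,0],[0,0,0.2],1]]' 40 | sed -n '1,2p'
python3 -m jog '[[[0,0,0],[0,0,0.1],1],[[0,0,0],[0,0,0.2],1],[[0,0,0],[0,0,0.3],1],[[0,0,0],[0,0,0.4],1],[[0,0,0],[0,0,0.5],1],[[0,0,0],[0,0,0.6],1],[[0,0,0],[0,0,0.7],1],[[0,0,0],[0,0,0.8],1],[[0,0,0],[0,0,0.85],1],[[0,0,0],[0,0,0.9],1]]'
python3 - <<'E'
from station import telemetry, imaging
from h import *
o=telemetry.get_obs(); print(o["t"],o["tool_pos"],o["joints"])
for n in("wrist",):
  c=imaging.camera_info(n); p,d=imaging.snapshot(n); D=dict(p=p,d=d,K=c["intrinsics"],T=c["T"]); np.savez(n+"11.npz",**D)
  print(measure(D,(.479,.069),.04,.022,.036,"r"),measure(D,(.47,-.047),.04,.022,.036,"r"),"sleeve",measure(D,(.474,.012),.043,.07,.085))
  cv2.imwrite("pics/%s11.png"%n,p[:,:,::-1])
E
```

```text
t: 40.65
tool_pos: [0.4741, 0.01, 0.1531]
t: 41.48
tool_pos: [0.4746, 0.01, 0.244]
tcp_rot: [[-0.986, -0.164, 0.001], [-0.164, 0.986, -0.0], [-0.001, -0.0, -1.0]]
ft_force: [0.3, -0.1, 0.8]
gripper_width: 0.0937
grasp_force: 0.0
41.4833 [0.4746389  0.00999059 0.24397838] [  5.1161865   27.37610748 -13.63262097 117.56692848  10.60426804
  36.14198941  83.79786368]
[np.float64(29.3), array([478.7,  69.4]), array([17.4, 51.1]), np.float64(85.0)] [np.float64(29.1), array([469.2, -44.6]), array([16.6, 50.8]), np.float64(85.1)] sleeve [np.float64(74.9), array([474.9,  12.4]), array([38.6, 39.6]), np.float64(98.2)]
```

View pics/wrist11.png

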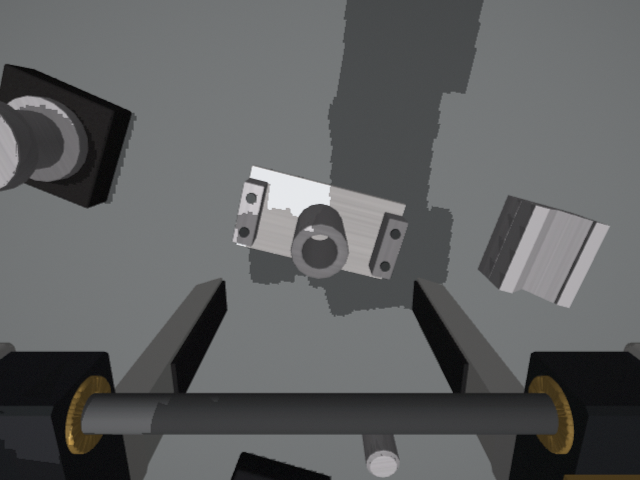

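The sleeve at (319,250) stands midway between the stops: sleeve (474.9,12.4) against midpoint (474,12.4). Now the pin.

```bash
python3 -m jog '[[[0,0,-0.03],[0.05,0.02,0],1],[[0,0,-0.08],[0.1,0.05,0],1],[[0,0,-0.14],[0.2,0.09,0],1],[[0,0,-0.2],[0.3,0.14,0],1],[[0,0,-0.26],[0.4,0.19,0],1],[[0,0,-0.32],[0.5,0.23,0],1],[[0,0,-0.38],[0.6,0.28,0],1],[[0,0,-0.44],[0.7,0.32,0],1],[[0,0,-0.5],[0.8,0.37,0],1],[[0,0,-0.56],[0.9,0.42,0],1]]' | sed -n '1,2p'
python3 -m jog '[[[0,0,0],[0.1,0.05,0],1],[[0,0,0],[0.2,0.1,0],1],[[0,0,0],[0.3,0.14,0],1],[[0,0,0],[0.4,0.19,0],1],[[0,0,0],[0.5,0.23,0],1],[[0,0,0],[0.6,0.28,0],1],[[0,0,0],[0.7,0.32,0],1],[[0,0,0],[0.8,0.37,0],1],[[0,0,0],[0.9,0.42,0],1],[[0,0,0],[1,0.46,0],1]]' | sed -n '1,2p'
python3 -m jog '[[[0,0,0],[0.03,0.02,-0.05],1],[[0,0,0],[0.03,0.02,-0.1],1],[[0,0,0],[0.03,0.02,-0.2],1],[[0,0,0],[0.03,0.02,-0.3],1],[[0,0,0],[0.03,0.02,-0.4],1],[[0,0,0],[0.03,0.02,-0.4],1],[[0,0,0],[0.03,0.02,-0.4],1],[[0,0,0],[0.03,0.02,-0.4],1],[[0,0,0],[0.03,0.02,-0.4],1],[[0,0,0],[0.03,0.02,-0.4],1]]'
python3 - <<'E'
from station import telemetry, imaging
from h import *
o=telemetry.get_obs(); print(o["t"],o["tool_pos"],o["joints"])
for n in("wrist",):
  c=imaging.camera_info(n); p,d=imaging.snapshot(n); D=dict(p=p,d=d,K=c["intrinsics"],T=c["T"]); np.savez(n+"12.npz",**D)
  print("pin",measure(D,(.668,.1),.04,.046,.065))
  cv2.imwrite("pics/%s12.png"%n,p[:,:,::-1])
E
```

```text
t: 42.37
tool_pos: [0.5647, 0.0522, 0.2427]
t: 43.2
tool_pos: [0.6647, 0.0985, 0.2424]
t: 44.03
tool_pos: [0.6679, 0.1001, 0.2038]
tcp_rot: [[-0.912, 0.409, 0.001], [0.409, 0.912, 0.0], [-0.001, 0.001, -1.0]]
ft_force: [0.6, 0.4, 0.5]
gripper_width: 0.0943
grasp_force: 0.0
44.0333 [0.66792445 0.10009691 0.20382097] [-9.21423739 44.18956218 -2.98170828 87.57277641  2.78363274 48.24349871
 52.62196703]
pin [np.float64(53.7), array([668.7, 102.4]), array([28.7, 30. ]), np.float64(64.0)]
```

View pics/wrist12.png

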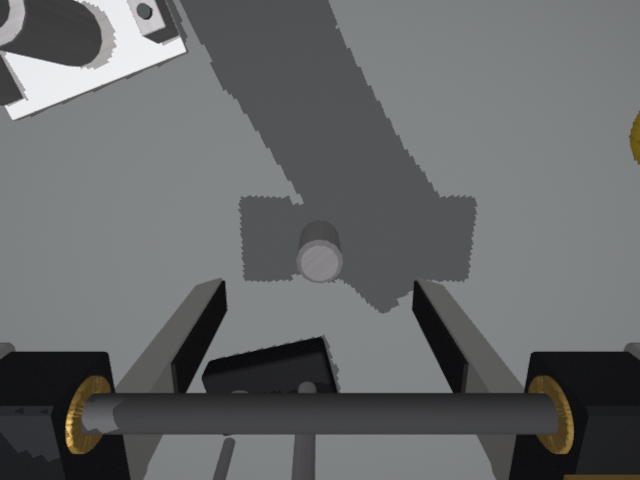

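The pin top at (320,260) is centred between the fingers. The dial base shows at (270,365) with its post at (305,385), so I'll check the body's clearance to it before descending.

Run:
```python
from h import *
for f in("top0.npz","scene0.npz","wrist12.npz"):
    D=np.load(f); W=cloud(D["d"],D["K"],D["T"]).reshape(-1,3)
    W=W[(W[:,0]>.6)&(W[:,0]<.85)&(W[:,1]>-.08)&(W[:,1]<.25)]
    r=W[:,:2]-[.668,.1]; a=-(r@[-.912,.409]); b=r@[.409,.912]
    for lo,hi in((.01,.05),(.08,.19)):
        m=(W[:,2]>lo)&(W[:,2]<hi)&(abs(b)<.1)&(a>.022)
        if m.any(): i=np.argmin(np.where(m,a,9)); print(f,lo,"nearest front %.3f lat %.3f"%(a[i],b[i]),W[i].round(3))
```

```text
top0.npz 0.01 nearest front 0.031 lat 0.041 [0.713 0.125 0.013]
top0.npz 0.08 nearest front 0.110 lat -0.011 [0.764 0.045 0.137]
scene0.npz 0.01 nearest front 0.084 lat -0.005 [0.743 0.061 0.02 ]
scene0.npz 0.08 nearest front 0.108 lat -0.011 [0.762 0.046 0.141]
wrist12.npz 0.01 nearest front 0.084 lat 0.002 [0.746 0.067 0.01 ]
wrist12.npz 0.08 nearest front 0.110 lat -0.007 [0.765 0.049 0.095]
```

The tall parts of the dial start 108 mm ahead of the pin and the body reaches 37 mm, so it is clear. I'm descending and gripping.

```bash
python3 -m jog '[[[0,0,0],[0.005,0,-0.1],1],[[0,0,0],[0.005,0,-0.2],1],[[0,0,0],[0.005,0,-0.3],1],[[0,0,0],[0.005,0,-0.4],1],[[0,0,0],[0.005,0,-0.5],1],[[0,0,0],[0.005,0,-0.6],1],[[0,0,0],[0.005,0,-0.7],1],[[0,0,0],[0.005,0,-0.8],1],[[0,0,0],[0.005,0,-0.86],1],[[0,0,0],[0.005,0,-0.86],0.8]]' | sed -n '1,2p;4p'
python3 -m jog '[[[0,0,0],[0,0,0],0.6],[[0,0,0],[0,0,0],0.4],[[0,0,0],[0,0,0],0.35],[[0,0,0],[0,0,0],0.3],[[0,0,0],[0,0,0],0.25],[[0,0,0],[0,0,0],0.2],[[0,0,0],[0,0,0],0.1],[[0,0,0],[0,0,0],0.1],[[0,0,0],[0,0,0],0.1],[[0,0,0],[0,0,0],0.1]]' 35 | sed -n '1,2p;4,6p'
python3 -m jog '[[[0,0,0],[0,0,0],0.1],[[0,0,0],[0,0,0],0.1],[[0,0,0],[0,0,0],0.1],[[0,0,0],[0,0,0],0.1],[[0,0,0],[0,0,0],0.1],[[0,0,0],[0,0,0],0.1],[[0,0,0],[0,0,0],0.1],[[0,0,0],[0,0,0],0.1],[[0,0,0],[0,0,0],0.1],[[0,0,0],[0,0,0],0.1]]' 35
```

```text
t: 44.92
tool_pos: [0.6671, 0.0999, 0.1153]
ft_force: [0.0, 0.8, 0.3]
t: 45.75
tool_pos: [0.6681, 0.1001, 0.1172]
ft_force: [-0.2, 0.1, 0.1]
gripper_width: 0.0292
grasp_force: 35.0
t: 46.58
tool_pos: [0.6681, 0.1001, 0.1172]
tcp_rot: [[-0.912, 0.409, 0.0], [0.409, 0.912, 0.0], [0.0, 0.0, -1.0]]
ft_force: [0.7, 0.3, 2.1]
gripper_width: 0.0291
grasp_force: 35.0
```

```bash
python3 -m jog '[[[0,0,0],[0,0,0.05],0.1],[[0,0,0],[0,0,0.1],0.1],[[0,0,0],[0,0,0.2],0.1],[[0,0,0],[0,0,0.3],0.1],[[0,0,0],[0,0,0.4],0.1],[[0,0,0],[-0.05,0.04,0.5],0.1],[[0,0,0],[-0.1,0.08,0.6],0.1],[[0,0,0],[-0.2,0.16,0.7],0.1],[[0,0,0],[-0.3,0.24,0.8],0.1],[[0,0,0],[-0.4,0.32,0.9],0.1]]' | sed -n '1,2p;5,6p'
python3 -m jog '[[[0,0,0],[-0.1,0.08,0.1],0.1],[[0,0,0],[-0.2,0.16,0.2],0.1],[[0,0,0],[-0.3,0.24,0.3],0.1],[[0,0,0],[-0.4,0.32,0.4],0.1],[[0,0,0],[-0.5,0.4,0.4],0.1],[[0,0,0],[-0.6,0.46,0.4],0.1],[[0,0,0],[-0.65,0.5,0.4],0.1],[[0,0,0],[-0.68,0.52,0.4],0.1],[[0,0,0],[-0.68,0.52,0.4],0.1],[[0,0,0],[-0.68,0.52,0.4],0.1]]'| sed -n '1,2p;5,6p'
python3 -m jog '[[[0,0,0],[0,0,0],0.1],[[0,0,0],[0,0,0],0.1],[[0,0,0],[0,0,0],0.1],[[0,0,0],[0,0,0],0.1],[[0,0,0],[0,0,0],0.1],[[0,0,0],[0,0,0],0.1],[[0,0,0],[0,0,0],0.1],[[0,0,0],[0,0,0],0.1],[[0,0,0],[0,0,0],0.1],[[0,0,0],[0,0,0],0.1]]'
python3 - <<'E'
from station import telemetry, imaging
from h import *
o=telemetry.get_obs(); print(o["t"],o["tool_pos"],o["joints"])
n="wrist"
c=imaging.camera_info(n); p,d=imaging.snapshot(n); D=dict(p=p,d=d,K=c["intrinsics"],T=c["T"]); np.savez(n+"13.npz",**D)
for y in(.168,.214): print(measure(D,(.462,y),.05,.041,.049,"r"))
print("all",measure(D,(.462,.19),.06,.012,.049,"r"))
cv2.imwrite("pics/%s13.png"%n,p[:,:,::-1])
E
```

```text
t: 47.42
tool_pos: [0.6265, 0.1336, 0.2083]
gripper_width: 0.0292
grasp_force: 35.0
t: 48.25
tool_pos: [0.5603, 0.1836, 0.2468]
gripper_width: 0.0292
grasp_force: 35.0
t: 49.08
tool_pos: [0.5601, 0.1841, 0.2472]
tcp_rot: [[-0.912, 0.409, 0.0], [0.409, 0.912, 0.0], [0.0, 0.0, -1.0]]
ft_force: [-0.1, 0.1, -3.6]
gripper_width: 0.0293
grasp_force: 35.0
49.0833 [0.56008991 0.18409662 0.24720469] [-19.26832745  34.72710531  -2.58561789 100.18110728   2.07112378
  45.13509788  42.97740999]
[np.float64(43.9), array([459.7, 169.6]), array([15.8, 69.9]), np.float64(83.8)]
[np.float64(44.0), array([464.1, 214.4]), array([14.6, 69.9]), np.float64(84.3)]
all [np.float64(40.0), array([461.6, 191.4]), array([60.9, 70.9]), np.float64(84.4)]
```

View pics/wrist13.png

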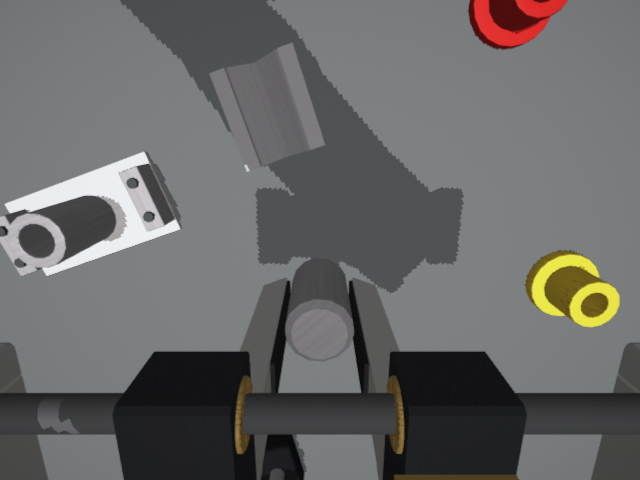

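The V-block at (270,105) measures centre (461.8,191.9) and yaw -5.7° in the wrist view, so the pin's TCP target is (540.8, 181.8). I'm moving (-19,-2) mm and down 130 mm.

```bash
python3 -m jog '[[[0,0,0],[-0.05,0,-0.05],0.1],[[0,0,0],[-0.1,-0.01,-0.1],0.1],[[0,0,0],[-0.15,-0.02,-0.2],0.1],[[0,0,0],[-0.19,-0.023,-0.3],0.1],[[0,0,0],[-0.193,-0.023,-0.4],0.1],[[0,0,0],[-0.193,-0.023,-0.5],0.1],[[0,0,0],[-0.193,-0.023,-0.6],0.1],[[0,0,0],[-0.193,-0.023,-0.7],0.1],[[0,0,0],[-0.193,-0.023,-0.8],0.1],[[0,0,0],[-0.193,-0.023,-0.9],0.1]]' | sed -n '1,2p;5,6p'
python3 -m jog '[[[0,0,0],[0,0,-0.07],0.1],[[0,0,0],[0,0,-0.14],0.1],[[0,0,0],[0,0,-0.21],0.1],[[0,0,0],[0,0,-0.28],0.1],[[0,0,0],[0,0,-0.33],0.1],[[0,0,0],[0,0,-0.36],0.1],[[0,0,0],[0,0,-0.38],0.1],[[0,0,0],[0,0,-0.39],0.1],[[0,0,0],[0,0,-0.39],0.1],[[0,0,0],[0,0,-0.39],0.1]]'
python3 -m jog '[[[0,0,0],[0,0,-0.005],0.1],[[0,0,0],[0,0,-0.01],0.1],[[0,0,0],[0,0,-0.012],0.1],[[0,0,0],[0,0,-0.015],0.1],[[0,0,0],[0,0,-0.015],0.1],[[0,0,0],[0,0,-0.015],0.1],[[0,0,0],[0,0,-0.015],0.1],[[0,0,0],[0,0,-0.015],0.1],[[0,0,0],[0,0,-0.015],0.1],[[0,0,0],[0,0,-0.015],0.1]]'
```

```text
t: 49.97
tool_pos: [0.5409, 0.1818, 0.1561]
gripper_width: 0.0292
grasp_force: 35.0
t: 50.8
tool_pos: [0.541, 0.1818, 0.1184]
tcp_rot: [[-0.912, 0.409, 0.0], [0.409, 0.912, 0.0], [-0.0, 0.0, -1.0]]
ft_force: [0.4, 0.1, -2.5]
gripper_width: 0.0291
grasp_force: 35.0
t: 51.63
tool_pos: [0.5409, 0.1818, 0.1171]
tcp_rot: [[-0.912, 0.409, 0.0], [0.409, 0.912, 0.0], [-0.0, 0.0, -1.0]]
ft_force: [-2.0, -0.7, 5.2]
gripper_width: 0.0293
grasp_force: 35.0
```

On the bench. I'm releasing and rising clear, then a final look.

```bash
python3 -m jog '[[[0,0,0],[0,0,0.005],0.4],[[0,0,0],[0,0,0.005],0.5],[[0,0,0],[0,0,0.005],0.6],[[0,0,0],[0,0,0.005],0.8],[[0,0,0],[0,0,0.005],0.9],[[0,0,0],[0,0,0.005],0.9],[[0,0,0],[0,0,0.02],0.9],[[0,0,0],[0,0,0.05],0.9],[[0,0,0],[0,0,0.1],1],[[0,0,0],[0,0,0.2],1]]' 35 | sed -n '1,2p'
python3 -m jog '[[[0,0,0],[0,0,0.1],1],[[0,0,0],[0,0,0.2],1],[[0,0,0],[0,0,0.3],1],[[0,0,0],[0,0,0.4],1],[[0,0,0],[0,0,0.5],1],[[0,0,0],[0,0,0.6],1],[[0,0,0],[0,0,0.7],1],[[0,0,0],[0,0,0.8],1],[[0,0,0],[0,0,0.9],1],[[0,0,0],[0,0,1],1]]' | sed -n '1,2p'
python3 -m jog '[[[0,0,0],[0,0,0.1],1],[[0,0,0],[0,0,0.2],1],[[0,0,0],[0,0,0.2],1],[[0,0,0],[0,0,0.2],1],[[0,0,0],[0,0,0.2],1],[[0,0,0],[0,0,0.2],1],[[0,0,0],[0,0,0.2],1],[[0,0,0],[0,0,0.2],1],[[0,0,0],[0,0,0.2],1],[[0,0,0],[0,0,0.2],1]]' | sed -n '1,2p'
python3 - <<'E'
from station import telemetry, imaging
from h import *
o=telemetry.get_obs(); print(o["t"],o["tool_pos"],o["qd"].round(2))
Q={}
for n in("wrist","scene"):
  c=imaging.camera_info(n); p,d=imaging.snapshot(n); Q[n]=D=dict(p=p,d=d,K=c["intrinsics"],T=c["T"]); cv2.imwrite("pics/%s14.png"%n,p[:,:,::-1])
  v=measure(D,(.462,.19),.06,.015,.049,"r")
  print(n,"vb",v,"pin",measure(D,(.541,.183),.04,.046,.062))
  print("sleeve",measure(D,(.474,.01),.04,.066,.085),"ring",measure(D,(.437,-.2),.05,.09,.106))
E
```

```text
t: 52.47
tool_pos: [0.5403, 0.1816, 0.1366]
t: 53.3
tool_pos: [0.5407, 0.1817, 0.2377]
t: 54.13
tool_pos: [0.5407, 0.1817, 0.2564]
54.1333 [0.54071442 0.18173066 0.25644238] [ 0.01 -0.09  0.02 -0.    0.02  0.07  0.01]
wrist vb [np.float64(39.9), array([461.9, 191.5]), array([60.8, 71. ]), np.float64(84.3)] pin [np.float64(53.7), array([541.8, 184. ]), array([28.5, 29.9]), np.float64(69.2)]
sleeve [np.float64(74.2), array([476. ,  15.5]), array([39.2, 44.4]), np.float64(1.6)] ring None
scene vb [np.float64(37.2), array([466.5, 188.1]), array([ 63.9, 102.5]), np.float64(84.3)] pin [np.float64(54.7), array([546.4, 179.6]), array([27.6, 34.5]), np.float64(79.9)]
sleeve [np.float64(74.8), array([478.3,  10.1]), array([38.3, 49.2]), np.float64(89.0)] ring [np.float64(97.8), array([ 440.6, -199. ]), array([55.3, 61. ]), np.float64(100.2)]
```

View pics/scene14.png

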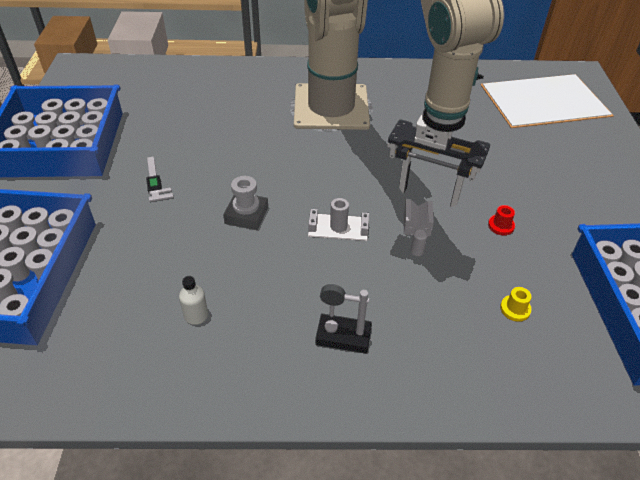

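The scene view shows the bushing and ring stacked on the rest (245,195), the sleeve between the stops (340,215) and the pin behind the V-block (419,243). The pin is 80 mm from the V-block's origin on the groove line. The caliper, dial and oil bottle appear where they started, and the gripper is clear of everything.

```bash
python3 -c "
from station import order
print(order.job_done())"
```

```text
the job is handed in; nothing more can be done
None
```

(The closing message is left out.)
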